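Set the dust extractor's run-on timer

TASK

Set the run-on timer of the dust extractor to 7. Take the flat-bladed screwdriver from the tool rack, lever the snap-shut dust cover on the control box up with its blade in the notch at the cover's front edge, swing the cover right open and roll the thumbwheel up by its ridges until the 7 stands on top. Then push the cover down until it snaps fully shut and stand the screwdriver back in the hole it came from, leaving the gouge, the mallet and the tin where they are.

Things in the scene. Friction and masses are not known exactly. Their poses are not given: they have to be found in the camera images.
- control_box: Fixed grey metal control box, 170 (x) x 210 (y) x 85 mm high, level top. Origin: centre of its underside; x to its back, y to its left, z up; at yaw 0 its front faces the robot. Thumbwheel under its cover on the left half of the top (y +35); stop button (24 mm tall, at x -30, y -60), lamp and selector on the right half, fixed.
- cover (a joint): Angle of the hinged white plastic cover, rad: 0 = snapped shut, grows as its front edge rises, stop at 1.62. A hood open below, 76 (x) x 60 (y) mm, top 28 mm above the box, walls 2.5 mm, 35 g. A catch holds it shut: about 5 N up at the front edge pops it, free after about 9 mm (0.13 rad); a like push on the front edge snaps it home. Stiff hinge: elsewhere it stays where it is left.
- cover_hinge (a point): Middle of the cover's hinge axis (along the box's y), at x +26, y +35 mm of the box, 3 mm above the box's top.
- cover_notch (a point): On the cover: middle of the upper edge of the pry notch, on the outer face of the front wall, 76 mm in front of the hinge. The notch is 22 mm wide and reaches from the box's top 14 mm up; wall 2.5 mm thick, about 12 mm free behind it before the wheel. A blade leaning 30 to 45 degrees (handle to the front) goes about 5 mm in under the edge; upright it cannot get under it.
- thumbwheel (a joint): Angle of the thumbwheel, rad: 0.6283 per digit, 0 = digit 0 on top, 4.398 = digit 7 on top, stops at 0 and 9. It grows as the top of the wheel rolls to the back (box +x). A sprung detent (about 1.5 N at the rim) pulls it to the nearest whole digit.
- wheel_top (a point): On the box: top of the black thumbwheel's ridge circle, 14 mm above the box, at its x -8, y +35. Axis along the box's y, 27 mm below. Wheel 18 mm wide, root radius 23, ten ridges 3 mm thick to radius 27, every 36 degrees, a white digit between each two: with a digit on top, ridges stand 18 degrees in front of and behind the top. Slot in the box 58 (x) x 22 mm.
- screwdriver: Loose flat screwdriver, about 90 g, upright in one hole of the rack: dark wooden handle 26 x 26 mm square, 63 mm tall, shank 7 mm in diameter, then a flat blade 9 mm wide (along its y) and 2.5 mm thick (its x). Origin: centre of the handle's underside, resting on the rack's top; z up along the handle; the blade ends 74 mm below the origin.
- screwdriver_tip (a point): Centre of the end of the screwdriver's blade.
- rack: Fixed wooden tool rack, 70 (x) x 190 (y) x 85 mm high; origin: centre of its underside, z up. Two square through holes of 16 mm in its 20 mm top board, at y -45 and +45 mm: one carries the screwdriver, the other the gouge. The screwdriver stands square to the rack within a few degrees.
- gouge: Loose bystander: carving gouge with a round light-wood handle of 26 mm diameter and 75 mm height, standing in the rack's other hole. Origin at the centre of the handle's underside.
- mallet: Loose bystander: round carver's mallet, 80 mm diameter, 185 mm tall, standing on its head beyond the work. Origin at the centre of its underside.
- tin: Loose bystander: steel tin, 70 mm diameter, 60 mm tall, beyond the work. Origin at the centre of its underside.
Mind the look-alikes: they are no part of the job. What is shaped like the screwdriver but pink or red is not meant.

How it is judged (in metres and radians):
On the way, in this order (a step that is already met when the one before it is completed fails the run):
1. the screwdriver's tip, at the notch, has popped the cover up (value of joint cover above 0.1 rad and distance between screwdriver_tip and cover_notch below 0.03 m), for 0.04 s.
2. the cover is swung open (value of joint cover above 1.2 rad), for 0.2 s.
3. the thumbwheel shows 7 on top, with the cover open (value of joint thumbwheel between 4.25 and 4.55 rad and value of joint cover above 0.8 rad), for 0.3 s.
4. the cover is snapped shut (value of joint cover below 0.03 rad), for 0.3 s.
At the end, for the whole second after the job is handed in: The thumbwheel stands at digit 7 (within 0.15 rad), the cover is snapped shut (joint under 0.03 rad), and the screwdriver stands upright (within 0.1 rad) and at rest in the rack hole it came from (within 12 mm of its starting place) (value of joint thumbwheel between 4.25 and 4.55 rad and value of joint cover below 0.03 rad and distance of screwdriver from where it was at the start of the episode below 0.012 m and angle between screwdriver's own z axis and vertical below 0.1 rad and linear speed of screwdriver below 0.02 m/s); the robot touches nothing.
It fails at once if the gouge is moved more than 20 mm (distance of gouge from where it was at the start of the episode above 0.02 m).
It fails at once if the mallet is moved more than 20 mm (distance of mallet from where it was at the start of the episode above 0.02 m).
It fails at once if the tin is moved more than 20 mm (distance of tin from where it was at the start of the episode above 0.02 m).
It also fails if it takes over 67 s, if anything falls off the work surface, if the arm or the gripper's body presses on something with over 40 N, if the wrist force passes 120 N, or if a joint passes its speed limit or range.

ROBOT

A 6-joint arm with a two-finger parallel gripper is mounted at the origin on the work surface. World frame = base frame: x ahead of the robot, y to its left, z up, the work surface at z = 0. Lengths are in m, angles in degrees, forces in N, time in s.
With the tool pointing down it reaches from about 0.3 to 0.75 m from the base axis. Payload 8.5 kg.
Tool frame: the origin (TCP) lies between the finger pads; the fingertips stand 17 mm ahead of it and the grasp point (between the pads) lies 2 mm behind it; z points along the fingers, y is the direction in which the jaws open and shut (so a half turn about z gives the same grasp; the last joint's range is limited). The gripper opens to 85 mm and grips with 20 to 120 N. Pads are 22 mm wide; open, the fingers measure 114 mm over their backs; the gripper's body (76 mm by 85 mm) begins 54 mm behind the grasp point. The pads swing forward as they close: fully open they stand 13 mm farther back than shut.
Start: joints at [58.425, 21.807, 74.336, -0, 83.858, -12.336], TCP at [0.181, 0.519, 0.248] pointing down, gripper open.
Joint ranges: [-178.18, 178.18], [-50.72, 133.34], [12.68, 142.11], [-81.47, 261.47], [9.98, 163.14], [-165.26, 165.26]. Speed limits (degrees/s): [136.94, 136.94, 180, 180, 180, 180].

INTERFACE

Orientations are given as a 3x3 rotation matrix whose columns are the frame's x, y, z axes.
In Python, from rig import readout, eyes, env gives the robot as it stands.
- The arm moves only by the tool arm_command, never from a script. Its argument "rows" is text: rows parted by semicolons, each of 7 numbers parted by spaces: the closure, from 0 (fully open) to 1 (shut), then the shift along the tool's x, y, z in mm, then the turn, a rotation vector about the tool's x, y, z in degrees. In form: grip dx dy dz rx ry rz; .... A call has 1 to 5 rows; each row shifts and turns the commanded pose from where the row before left it, along the tool's axes as they then stand; what a row does not reach is not made up. A row lasts 1/12 s, in which the tool goes at most 41.7 mm and 7.16 degrees, less where a joint would pass 70% of its speed; a pose out of reach is approached as far as the arm can. A call with a gripper value outside its range is refused whole. The fingers move at their own pace and stop on an object; "squeeze" is the grip in N (left out, the last holds). Time passes only in rows, so rows that do not move let the fingers close. It gives the time, the measured TCP pose, the force and the opening at its end, in the units of the state.
- readout.observe(): the state, without advancing time (a new reading comes with each control period).
- eyes.get_image(name): name is "scene" or "top" or "wrist"; returns the picture (384x512x3 uint8, red, green, blue); there is no depth.
- eyes.camera_model(name): a dict with "mtx" (3x3 intrinsics, pixels), "view" (4x4, takes a point from world to camera coordinates). Camera axes: x right, y up, looking along -z (the intrinsics and any distortion apply to the point x, -y, -z); pixel columns grow to the right and rows downward; lengths in m; the calibration is good to about 2 mm. The wrist camera is an equidistant fisheye: a pixel r from the principal point sees the ray r / f radians off the axis. A picture is of the moment at which its call begins: read the wrist's pose just before it. camera_model takes no time and is no camera call; for the wrist camera it gives the pose at the moment of the call.
- env.close_job(): hands the job in, once; it reports no verdict.
The state is a dict: "time_s": time; "q": joint angles; "qvel": joint speeds; "joint_efforts": joint torques, N m; "position": TCP position; "tool_rot": TCP orientation; "ft_force": force on the tool from outside, world axes, zero at the start; "wrist_torque": the same for the moment, N m; "grip_width": finger opening in m.
Only numpy, scipy, OpenCV 4.12 (cv2) and the standard library are available. Lean on these libraries where they do the work, as an engineer would, in place of code of your own. Each camera call takes 0.05 s, during which the arm holds its last target. There are 200 camera calls.

## Working session

There is one attempt and no reset: what is moved stays moved. The work goes in short steps, Python scripts to look and compute and a tool call to move; the robot and the scene stay as the last step left them, time stands still between calls to the robot, and variables do not carry over. Pictures are saved under pics/ and viewed, about 8 in all and at most 12, crops included, and the job is handed in when it is done.

Besides the shell and the picture viewer there is one more tool, called by a JSON object that holds its "fn" and its "kwargs", one argument or row to a line. arm_command: Moves the arm, as the interface text tells. Its arguments: {"type":"object","properties":{"rows":{"type":"string"},"squeeze":{"type":"number"}},"required":["rows"]}

```bash
ls; mkdir -p pics
python3 - <<'E'
from rig import readout, eyes, env
import cv2, numpy as np
s=readout.observe(); print(s)
for n in("scene","top"):
    im=eyes.get_image(n); cv2.imwrite(f"pics/{n}0.png",im[:,:,::-1])
    m=eyes.camera_model(n); print(n,m)
a=[cv2.imread(f"pics/{n}0.png") for n in("scene","top")]
E
```

```text
pics
{'time_s': 0.0, 'q': array([ 5.84247526e+01,  2.18422930e+01,  7.43865474e+01,  1.86755237e-03,
        8.38564037e+01, -1.23343234e+01]), 'qvel': array([-0.02502863, -0.09474675,  0.03411953,  0.06173385, -0.04002683,
       -0.13472788]), 'joint_efforts': array([ 2.46495991e-03, -4.48446178e+01, -2.31288064e+01, -4.47547961e-05,
        4.62895667e-03,  4.63303320e-05]), 'position': array([0.18108501, 0.51904977, 0.24768898]), 'tool_rot': array([[-9.44139935e-01,  3.29543824e-01, -8.06643195e-04],
       [ 3.29544626e-01,  9.44139172e-01, -1.25055796e-03],
       [ 3.49469785e-04, -1.44652664e-03, -9.99998893e-01]]), 'ft_force': array([0.26772705, 0.17950442, 0.26767242]), 'wrist_torque': array([ 0.02002246, -0.02784663, -0.02708485]), 'grip_width': 0.08519828410807483}
scene {'mtx': array([[358.8219759 ,   0.        , 256.10071174],
       [  0.        , 358.8219759 , 193.6860077 ],
       [  0.        ,   0.        ,   1.        ]]), 'view': array([[-8.70379697e-03,  9.99962108e-01,  1.62468616e-04,
        -8.85095981e-03],
       [-8.45803614e-01, -7.44865282e-03,  5.33442373e-01,
         4.85823032e-01],
       [ 5.33423370e-01,  4.50555756e-03,  8.45836396e-01,
        -1.14811785e+00],
       [ 0.00000000e+00,  0.00000000e+00,  0.00000000e+00,
         1.00000000e+00]])}
top {'mtx': array([[359.39134241,   0.        , 250.70896582],
       [  0.        , 359.39134241, 189.38613593],
       [  0.        ,   0.        ,   1.        ]]), 'view': array([[-0.00415309, -0.99969632,  0.02429017, -0.00696508],
       [ 0.99464878, -0.00162215,  0.10330133, -0.62626021],
       [-0.10323056,  0.02458921,  0.99435347, -0.7334181 ],
       [ 0.        ,  0.        ,  0.        ,  1.        ]])}
```

Run:
```python
import cv2
for n in("scene","top"):
    cv2.imwrite(f"pics/{n}0b.png",cv2.resize(cv2.imread(f"pics/{n}0.png"),(800,600),interpolation=cv2.INTER_CUBIC))
```

```text
(no output)
```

View pics/scene0b.png

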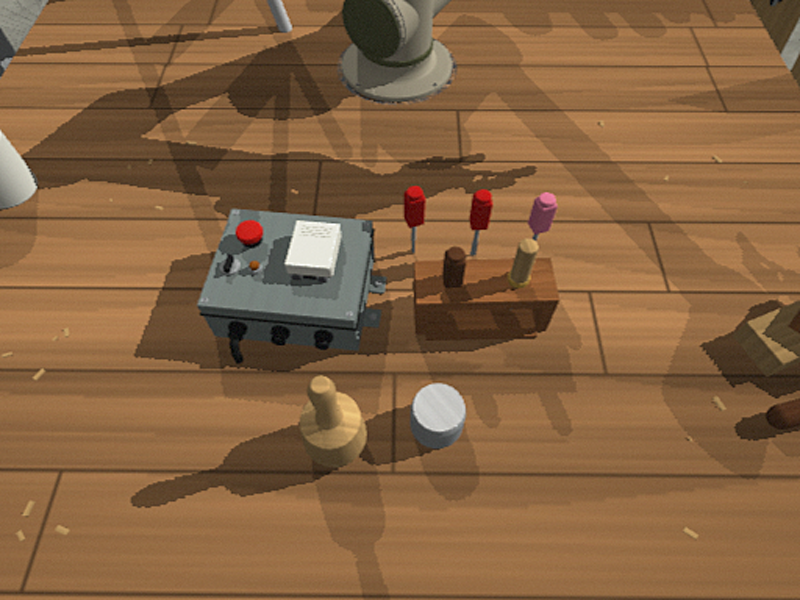

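View pics/top0b.png

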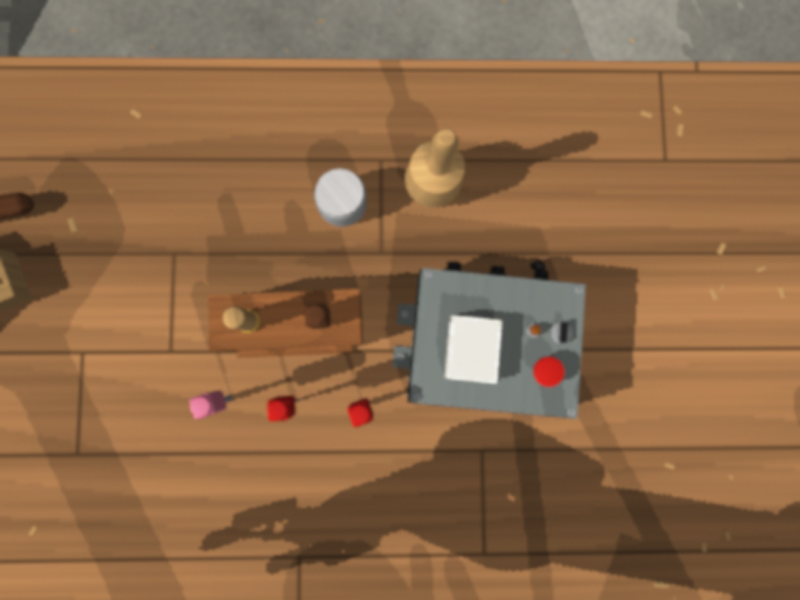

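The dark screwdriver stands in the rack's right hole, at about (455,265) in the scene view and (317,313) in the top view. The gouge is in the left hole. The white cover spans about (446–503, 314–384) in the top view. Red and pink look-alikes stand in front of the rack. Next I'll measure positions.

```bash
cat > h.py <<'E'
import numpy as np, cv2
from scipy.spatial.transform import Rotation as Ro
from rig import readout, eyes, env
S=1.5625
def ray(n,u,v,m=None):
    m=m or eyes.camera_model(n);K=m["mtx"];V=m["view"]
    a,b=(u-K[0,2])/K[0,0],(v-K[1,2])/K[1,1]
    d=np.array([a,-b,-1.])
    if n=="wrist":
        r=np.hypot(a,b); d=np.array([a/r*np.sin(r),-b/r*np.sin(r),-np.cos(r)])
    R=V[:3,:3];return -R.T@V[:3,3],R.T@d
def onz(n,u,v,z,m=None):
    c,d=ray(n,u,v,m);return c+d*(z-c[2])/d[2]
def pix(n,P,m=None):
    m=m or eyes.camera_model(n);K=m["mtx"];V=m["view"]
    p=V[:3,:3]@np.asarray(P)+V[:3,3];a,b,c=p[0],-p[1],-p[2]
    if n=="wrist":
        t=np.hypot(a,b);th=np.arctan2(t,c);a,b,c=a/t*th,b/t*th,1
    return np.array([K[0,0]*a/c+K[0,2],K[1,1]*b/c+K[1,2]])
def rows(pT,RT,n=None,p=None,R=None,say=True):
    s=readout.observe();p=s["position"] if p is None else p;R=s["tool_rot"] if R is None else R
    t=R.T@(np.asarray(pT)-p)*1e3;r=Ro.from_matrix(R.T@RT).as_rotvec()
    if n is None:n=int(max(np.ceil(np.linalg.norm(t)/40),np.ceil(np.degrees(np.linalg.norm(r))/7),1))
    A=sum(Ro.from_rotvec(r*i/n).as_matrix() for i in range(n))
    d=np.linalg.solve(A,t)
    if say:print(n,"x",np.round(np.r_[d,np.degrees(r)/n],2))
    return n,np.r_[d,np.degrees(r)/n]
E
python3 - <<'E'
from h import *
im=cv2.imread("pics/top0.png")
for name,pts,z in(("box",[(424,269),(585,285),(578,418),(410,402)],.085),("cov",[(453,314),(503,319),(498,384),(446,378)],.113),("rack",[(208,297),(361,290),(361,347),(209,354)],.085)):
    P=np.array([onz("top",u/S,v/S,z)[:2] for u,v in pts]);print(name,P.round(4).tolist(),P.mean(0).round(4))
    e=[np.linalg.norm(P[i]-P[i-1]).round(4) for i in range(4)];print(e,[np.degrees(np.arctan2(*(P[i]-P[j])[::-1])).round(1) for i,j in((0,3),(1,2),(0,1),(3,2))])
hsv=cv2.cvtColor(im,cv2.COLOR_BGR2HSV)
m=((hsv[...,1]<40)&(hsv[...,2]>190)).astype('uint8');m[:190]=0;m[250:]=0
m[:,:270]=0;m[:,330:]=0
c=max(cv2.findContours(m,0,2)[0],key=cv2.contourArea);r=cv2.minAreaRect(c);print(r)
P=np.array([onz("top",*p,.113)[:2] for p in cv2.boxPoints(r)]);print(P.round(4).tolist(),P.mean(0).round(4))
for nm,u,v,z in(("sd",317,310,.148),("gouge",234,317,.16)):print(nm,onz("top",u/S,v/S,z).round(4))
for nm,u,v,z in(("sd",455,252,.148),("gouge",528,245,.16),("redR",415,190,.15),("redL",482,195,.15)):print(nm,onz("scene",u/S,v/S,z).round(4))
# triangulate red handle tops
def tri(a,b):
    c1,d1=ray("top",a[0]/S,a[1]/S);c2,d2=ray("scene",b[0]/S,b[1]/S)
    k=np.linalg.lstsq(np.c_[d1,-d2],c2-c1,rcond=None)[0];return ((c1+d1*k[0]+c2+d2*k[1])/2).round(3)
print("redR",tri((360,413),(414,200)),"redL",tri((280,409),(481,203)),"pink",tri((205,405),(543,207)))
print("mallet",tri((446,137),(321,382)),"dark",tri((317,312),(455,255)))
E
```

```text
box [[0.6553, -0.0489], [0.6345, -0.2556], [0.4668, -0.2401], [0.4878, -0.0297]] [ 0.5611 -0.1436]
[np.float64(0.1686), np.float64(0.2078), np.float64(0.1684), np.float64(0.2114)] [np.float64(-6.5), np.float64(-5.3), np.float64(84.2), np.float64(84.3)]
cov [[0.5956, -0.0814], [0.5893, -0.1425], [0.5109, -0.1345], [0.5184, -0.0718]] [ 0.5536 -0.1075]
[np.float64(0.0778), np.float64(0.0614), np.float64(0.0788), np.float64(0.0632)] [np.float64(-7.1), np.float64(-5.8), np.float64(84.1), np.float64(83.2)]
rack [[0.6198, 0.224], [0.6284, 0.0315], [0.5563, 0.0314], [0.5484, 0.2207]] [0.5882 0.1269]
[np.float64(0.0715), np.float64(0.1927), np.float64(0.0721), np.float64(0.1895)] [np.float64(2.7), np.float64(0.1), np.float64(92.6), np.float64(92.4)]
((302.4713134765625, 223.3155975341797), (33.04554748535156, 40.37894058227539), 5.19442892074585)
[[0.5184, -0.0694], [0.5942, -0.0774], [0.5883, -0.1403], [0.5125, -0.1315]] [ 0.5533 -0.1046]
sd [0.5981 0.0801 0.148 ]
gouge [0.5895 0.1718 0.16  ]
sd [0.5915 0.0831 0.148 ]
gouge [0.589  0.1731 0.16  ]
redR [0.488  0.0332 0.15  ]
redL [0.4963 0.1235 0.15  ]
redR [0.478 0.032 0.12 ] redL [0.484 0.126 0.12 ] pink [0.489 0.214 0.118]
mallet [ 0.789 -0.066  0.188] dark [0.596 0.082 0.147]
```

Run:
```python
from h import *
a=np.radians(2.4);c,s=np.cos(a),np.sin(a)
R=np.array([[-c,-s,0],[-s,c,0],[0,0,-1.]])
rows([0.591,0.082,0.26],R,20)
```

```text
20 x [-23.79 -18.5   -0.6   -0.    -0.    -1.08]
```

{"fn": "arm_command", "kwargs": {
  "rows": "0 -23.8 -18.5 -0.6 0 0 -1.08;0 -23.8 -18.5 -0.6 0 0 -1.08;0 -23.8 -18.5 -0.6 0 0 -1.08;0 -23.8 -18.5 -0.6 0 0 -1.08;0 -23.8 -18.5 -0.6 0 0 -1.08"
}}

```text
time_s: 0.52
position: [0.2681, 0.3946, 0.2511]
tool_rot: [[-0.971, 0.238, -0.001], [0.238, 0.971, -0.0], [0.0, -0.001, -1.0]]
ft_force: [0.4, 0.4, 0.6]
grip_width: 0.0856
```

{"fn": "arm_command", "kwargs": {
  "rows": "0 -23.8 -18.5 -0.6 0 0 -1.08;0 -23.8 -18.5 -0.6 0 0 -1.08;0 -23.8 -18.5 -0.6 0 0 -1.08;0 -23.8 -18.5 -0.6 0 0 -1.08;0 -23.8 -18.5 -0.6 0 0 -1.08"
}}

```text
time_s: 0.93
position: [0.3661, 0.28, 0.2542]
tool_rot: [[-0.989, 0.146, -0.0], [0.146, 0.989, -0.0], [0.0, -0.0, -1.0]]
ft_force: [0.0, 0.4, 0.2]
grip_width: 0.0858
```

{"fn": "arm_command", "kwargs": {
  "rows": "0 -23.8 -18.5 -0.6 0 0 -1.08;0 -23.8 -18.5 -0.6 0 0 -1.08;0 -23.8 -18.5 -0.6 0 0 -1.08;0 -23.8 -18.5 -0.6 0 0 -1.08;0 -23.8 -18.5 -0.6 0 0 -1.08"
}}

```text
time_s: 1.35
position: [0.4744, 0.1751, 0.2572]
tool_rot: [[-0.999, 0.052, -0.001], [0.052, 0.999, -0.0], [0.001, -0.0, -1.0]]
ft_force: [0.4, -0.4, 0.2]
grip_width: 0.0853
```

{"fn": "arm_command", "kwargs": {
  "rows": "0 -23.8 -18.5 -0.6 0 0 -1.08;0 -23.8 -18.5 -0.6 0 0 -1.08;0 -23.8 -18.5 -0.6 0 0 -1.08;0 -23.8 -18.5 -0.6 0 0 -1.08;0 -23.8 -18.5 -0.6 0 0 -1.08"
}}

```text
time_s: 1.77
position: [0.5921, 0.0809, 0.2599]
tool_rot: [[-0.999, -0.042, -0.001], [-0.042, 0.999, 0.0], [0.001, 0.0, -1.0]]
ft_force: [0.4, -0.2, -0.2]
grip_width: 0.0856
```

Run:
```python
from h import *
s=readout.observe();print(s["time_s"],s["position"],s["tool_rot"].round(3).tolist(),s["q"].round(1))
m=eyes.camera_model("wrist");im=eyes.get_image("wrist")
print(m)
cv2.imwrite("pics/w1.png",cv2.resize(im[:,:,::-1],(800,600),interpolation=cv2.INTER_CUBIC))
```

```text
1.7667 [0.59206751 0.08092205 0.25994797] [[-0.999, -0.042, -0.001], [-0.042, 0.999, 0.0], [0.001, 0.0, -1.0]] [ -3.6  26.3  65.1   0.   88.7 -96. ]
{'mtx': array([[297.31863964,   0.        , 252.86766169],
       [  0.        , 297.31863964, 187.96980235],
       [  0.        ,   0.        ,   1.        ]]), 'view': array([[-0.04215114,  0.99911034,  0.00134436, -0.05712402],
       [-0.95564939, -0.03992496, -0.29178801,  0.60824275],
       [-0.29147475, -0.01358394,  0.95648207, -0.21653821],
       [ 0.        ,  0.        ,  0.        ,  1.        ]])}
```

View pics/w1.png

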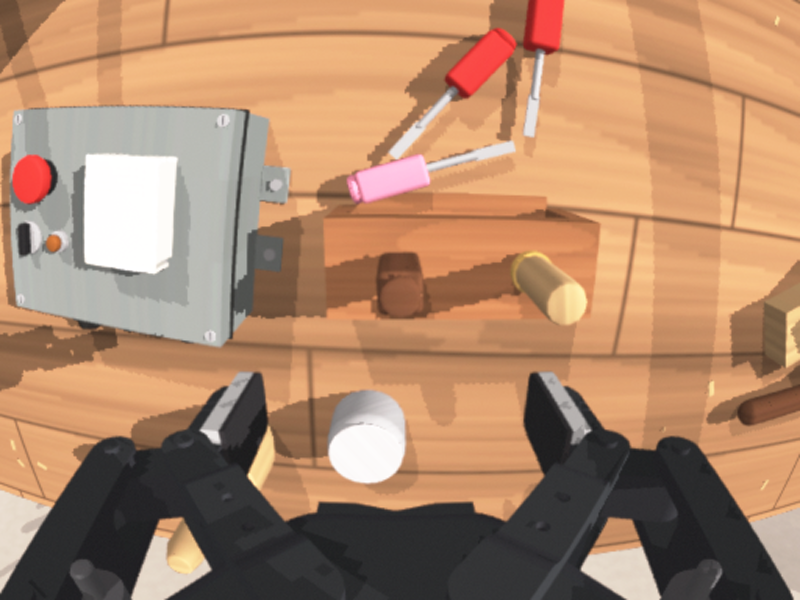

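Run:
```python
from h import *
print(ray("wrist",256,192)[0])
for u,v in((350,188),(428,168),(512,148),(395,155),(510,40),(530,130)):print(onz("wrist",u/S,v/S,.012).round(3))
print("sd pred",[pix("wrist",(.592,.082,z))*S for z in(.148,.085)])
for u,v in((380,283),(424,282),(424,312),(382,314),(402,297)):print(onz("wrist",u/S,v/S,.148).round(4))
print("rack");P=[onz("wrist",u/S,v/S,.085).round(4) for u,v in((325,222),(598,224),(598,318),(328,318))]
print(P)
print("box")
for u,v in((14,108),(248,110),(219,346),(12,302)):print(onz("wrist",u/S,v/S,.085).round(4))
print("cov")
for u,v in((87,154),(177,157),(170,262),(85,262)):print(onz("wrist",u/S,v/S,.113).round(4))
```

```text
[0.51902113 0.07539206 0.38376737]
[0.546 0.04  0.012]
[0.528 0.102 0.012]
[0.507 0.169 0.012]
[0.519 0.075 0.012]
[0.417 0.163 0.012]
[0.49  0.183 0.012]
sd pred [array([402.02643308, 295.37800149]), array([400.66979406, 267.15458077])]
[0.5856 0.0701 0.148 ]
[0.5842 0.0933 0.148 ]
[0.6009 0.0942 0.148 ]
[0.6029 0.0717 0.148 ]
[0.5929 0.082  0.148 ]
rack
[array([0.5635, 0.0314, 0.085 ]), array([0.5545, 0.2171, 0.085 ]), array([0.6231, 0.2282, 0.085 ]), array([0.6299, 0.0336, 0.085 ])]
box
[ 0.4654 -0.2366  0.085 ]
[ 0.4895 -0.0216  0.085 ]
[ 0.656 -0.049  0.085]
[ 0.632  -0.2609  0.085 ]
cov
[ 0.5123 -0.1317  0.113 ]
[ 0.519  -0.0596  0.113 ]
[ 0.5863 -0.0681  0.113 ]
[ 0.5874 -0.1403  0.113 ]
```

{"fn": "arm_command", "kwargs": {
  "rows": "0 -0.3 0.3 29 0 0 0;0 -0.3 0.3 29 0 0 0;0 -0.3 0.3 29 0 0 0;0 0 0 29 0 0 0;0 0 0 29 0 0 0"
}}

```text
time_s: 2.23
position: [0.5917, 0.083, 0.1137]
tool_rot: [[-0.999, -0.041, -0.001], [-0.041, 0.999, 0.0], [0.001, 0.0, -1.0]]
ft_force: [0.5, 0.4, -0.3]
grip_width: 0.0849
```

{"fn": "arm_command", "kwargs": {
  "rows": "0.9 0 0 0 0 0 0;0.9 0 0 0 0 0 0;0.9 0 0 0 0 0 0;0.9 0 0 0 0 0 0;0.9 0 0 0 0 0 0",
  "squeeze": 110
}}

```text
time_s: 2.65
position: [0.5928, 0.0831, 0.1171]
tool_rot: [[-0.999, -0.041, 0.003], [-0.041, 0.999, -0.0], [-0.003, -0.0, -1.0]]
ft_force: [-0.9, -1.9, 12.3]
grip_width: 0.0256
```

{"fn": "arm_command", "kwargs": {
  "rows": "1 0 0 0 0 0 0;1 0 0 0 0 0 0"
}}

```text
time_s: 2.82
position: [0.5929, 0.083, 0.1173]
tool_rot: [[-0.999, -0.041, 0.004], [-0.041, 0.999, -0.0], [-0.004, -0.0, -1.0]]
ft_force: [-0.5, 0.3, 6.9]
grip_width: 0.0246
```

{"fn": "arm_command", "kwargs": {
  "rows": "1 0 0 -15 0 0 0;1 0 0 -25 0 0 0;1 0 0 -30 0 0 0;1 0 0 -30 0 0 0;1 0 0 -30 0 0 0",
  "squeeze": 110
}}

```text
time_s: 3.23
position: [0.5917, 0.0831, 0.2474]
tool_rot: [[-0.999, -0.041, 0.001], [-0.041, 0.999, -0.0], [-0.001, -0.0, -1.0]]
ft_force: [0.3, 0.3, -0.3]
grip_width: 0.0249
```

```bash
cat >> h.py <<'E'
# box frame
BP=np.array([.5610,-.1435,0]);BY=np.radians(-5.9)
BR=Ro.from_euler('z',BY).as_matrix()
L=.1063  # tcp->tip
def lean(deg):  # tool leaning, handle to the front (box -x); tool x to box -x, y=box y
    a=np.radians(deg)
    return BR@np.array([[-np.cos(a),0,np.sin(a)],[0,1,0],[-np.sin(a),0,-np.cos(a)]])
def tgt(x,z,deg,y=.035,off=0):  # tip at box x,y and z above the box's top
    R=lean(deg);return BP+BR@np.array([x,y,z+.085])-R@np.array([off,0,L]),R
def tip():
    s=readout.observe();t=s["position"]+s["tool_rot"]@np.array([0,0,L])
    b=BR.T@(t-BP);b[2]-=.085;return (b*1e3).round(1)
E
python3 - <<'E'
from h import *
s=readout.observe();print(s["time_s"],s["position"],s["ft_force"],s["grip_width"],tip())
p,R=tgt(-.110,.05,40);print(p,R);rows(p,R,12)
E
```

```text
3.2333 [0.5917482  0.0830679  0.24739629] [ 0.30321233  0.28454165 -0.30743991] 0.024925265211046738 [  7.4 228.5  56.1]
[ 0.38721405 -0.09035458  0.21643052] [[-0.76198657  0.10279254  0.63938265]
 [ 0.07874365  0.99470282 -0.06607377]
 [-0.64278761  0.         -0.76604444]]
12 x [ 17.04 -14.84  -2.74   0.24  -3.32   0.66]
```

{"fn": "arm_command", "kwargs": {
  "rows": "1 17 -14.8 -2.7 0.24 -3.32 0.66;1 17 -14.8 -2.7 0.24 -3.32 0.66;1 17 -14.8 -2.7 0.24 -3.32 0.66;1 17 -14.8 -2.7 0.24 -3.32 0.66"
}}

```text
time_s: 3.57
position: [0.5241, 0.0218, 0.2514]
tool_rot: [[-0.972, 0.007, 0.234], [0.004, 1.0, -0.013], [-0.234, -0.012, -0.972]]
ft_force: [0.6, -0.1, -2.1]
grip_width: 0.0248
```

{"fn": "arm_command", "kwargs": {
  "rows": "1 17 -14.8 -2.7 0.24 -3.32 0.66;1 17 -14.8 -2.7 0.24 -3.32 0.66;1 17 -14.8 -2.7 0.24 -3.32 0.66;1 17 -14.8 -2.7 0.24 -3.32 0.66"
}}

```text
time_s: 3.9
position: [0.4547, -0.0358, 0.2409]
tool_rot: [[-0.891, 0.056, 0.451], [0.044, 0.998, -0.037], [-0.452, -0.013, -0.892]]
ft_force: [-0.2, -0.3, -1.7]
grip_width: 0.025
```

{"fn": "arm_command", "kwargs": {
  "rows": "1 17 -14.8 -2.7 0.24 -3.32 0.66;1 17 -14.8 -2.7 0.24 -3.32 0.66;1 17 -14.8 -2.7 0.24 -3.32 0.66;1 17 -14.8 -2.7 0.24 -3.32 0.66;1 0 0 0 0 0 0"
}}

```text
time_s: 4.32
position: [0.3932, -0.0843, 0.2164]
tool_rot: [[-0.78, 0.096, 0.618], [0.076, 0.995, -0.059], [-0.621, 0.002, -0.784]]
ft_force: [0.2, -0.6, -1.3]
grip_width: 0.0244
```

Run:
```python
from h import *
s=readout.observe();print(s["time_s"],s["position"],s["tool_rot"].round(3).tolist(),s["q"].round(1),tip())
m=eyes.camera_model("wrist")
print("tip pix",pix("wrist",s["position"]+s["tool_rot"]@[0,0,L],m)*S)
for b in((-.05,.035,.099),(-.05,.065,.085),(-.05,.005,.085),(-.085,.105,.085),(.085,.105,.085),(-.085,-.105,.085),(-.052,.065,.113),(-.052,.005,.113)):print(b,(pix("wrist",BP+BR@np.array(b),m)*S).round())
im=eyes.get_image("wrist");cv2.imwrite("pics/w2.png",cv2.resize(im[:,:,::-1],(800,600),interpolation=cv2.INTER_CUBIC))
```

```text
4.3167 [ 0.39317345 -0.08434674  0.21639869] [[-0.78, 0.096, 0.618], [0.076, 0.995, -0.059], [-0.621, 0.002, -0.784]] [ -43.5   -3.2  122.5   40.8   36.  -156.4] [-107.    42.2   48.1]
tip pix [393.77427207 304.24369013]
(-0.05, 0.035, 0.099) [383. 308.]
(-0.05, 0.065, 0.085) [427. 291.]
(-0.05, 0.005, 0.085) [339. 291.]
(-0.085, 0.105, 0.085) [492. 260.]
(0.085, 0.105, 0.085) [460. 373.]
(-0.085, -0.105, 0.085) [175. 261.]
(-0.052, 0.065, 0.113) [428. 325.]
(-0.052, 0.005, 0.113) [336. 325.]
```

View pics/w2.png

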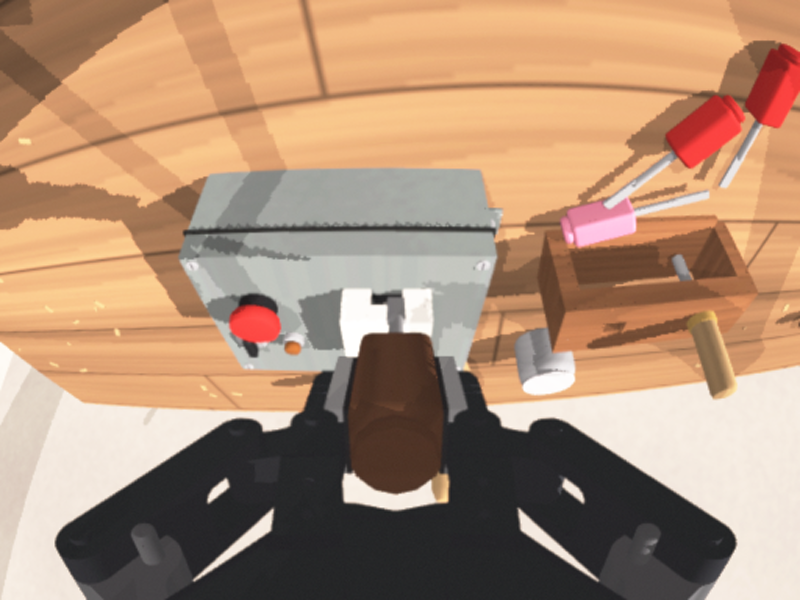

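```bash
sed -i 's/-.1435,0/-.1410,0/' h.py
python3 - <<'E'
from h import *
print(tip());rows(*tgt(-.062,.010,40),5)
E
```

```text
[-105.7   39.6   48.8]
5 x [-1.29 -0.86 11.53  0.06 -0.33  0.03]
```

{"fn": "arm_command", "kwargs": {
  "rows": "1 -1.3 -0.9 11.5 0.06 -0.33 0.03;1 -1.3 -0.9 11.5 0.06 -0.33 0.03;1 -1.3 -0.9 11.5 0.06 -0.33 0.03;1 -1.3 -0.9 11.5 0.06 -0.33 0.03;1 -1.3 -0.9 11.5 0.06 -0.33 0.03"
}}

```text
time_s: 4.78
position: [0.4388, -0.0903, 0.1801]
tool_rot: [[-0.765, 0.102, 0.636], [0.078, 0.995, -0.065], [-0.639, 0.0, -0.769]]
ft_force: [0.1, -0.7, -1.0]
grip_width: 0.0246
```

Run:
```python
from h import *
s=readout.observe();print(s["time_s"],s["position"],s["q"].round(1),tip(),s["ft_force"].round(1))
m=eyes.camera_model("wrist")
def show(b):return ((pix("wrist",BP+BR@np.array(b),m)-[200,150])*8).round()
print("tip",((pix("wrist",s["position"]+s["tool_rot"]@[0,0,L],m)-[200,150])*8).round())
for b in((-.05,.046,.099),(-.05,.024,.099),(-.05,.046,.085),(-.05,.024,.085),(-.05,.065,.085),(-.05,.005,.085)):print(b,show(b))
im=eyes.get_image("wrist")[150:220,200:300];cv2.imwrite("pics/w3.png",cv2.resize(im[:,:,::-1],None,fx=8,fy=8,interpolation=cv2.INTER_CUBIC))
```

```text
4.7833 [ 0.43878736 -0.09034851  0.18014569] [ -38.1    6.4  122.    52.    25.7 -165. ] [-58.8  37.9  13.4] [ 0.1 -0.7 -1. ]
tip [416. 358.]
(-0.05, 0.046, 0.099) [492. 406.]
(-0.05, 0.024, 0.099) [285. 406.]
(-0.05, 0.046, 0.085) [490. 296.]
(-0.05, 0.024, 0.085) [288. 296.]
(-0.05, 0.065, 0.085) [664. 296.]
(-0.05, 0.005, 0.085) [116. 296.]
```

View pics/w3.png

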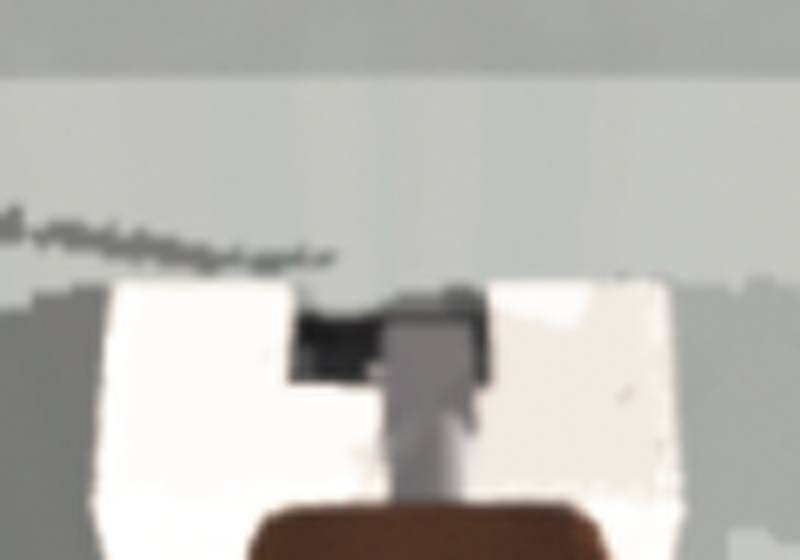

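The notch spans x 290–490 in the crop, as predicted. The blade is centred at x≈428, about 4 mm left of the notch middle, and its end is at y≈318. Joint 6 has reached its limit, so I'll flip the tool by half a turn.

```bash
cat >> h.py <<'E'
def lean(deg,yaw=0,flip=True):
    a=np.radians(deg);R=BR@Ro.from_euler('z',yaw,degrees=True).as_matrix()@np.array([[-np.cos(a),0,np.sin(a)],[0,1,0],[-np.sin(a),0,-np.cos(a)]])
    return R@np.diag([-1,-1,1.]) if flip else R
def tgt(x,z,deg,y=35,yaw=0,n=None,p=None,R=None,say=True):  # tip in mm of the box, z above its top
    RT=lean(deg,yaw);pT=BP+BR@(np.array([x,y,z+85])/1e3)-RT@np.array([0,0,L])
    rows(pT,RT,n,p,R,say=say);return pT,RT
E
python3 - <<'E'
from h import *
s=readout.observe()
m=eyes.camera_model("wrist")
for d in((0,0,0),(0,0,.004),(-.004,0,0),(.004,0,0)):print(d,((pix("wrist",s["position"]+s["tool_rot"]@(np.array([0,0,L])+d),m)-[200,150])*8).round())
from scipy.spatial.transform import Rotation as Ro
R0=s["tool_rot"];RT=lean(36,-8)
print(np.degrees(Ro.from_matrix(R0.T@RT).as_rotvec()))
tgt(-64,14,36,34,-8,26)
E
```

```text
(0, 0, 0) [416. 357.]
(0, 0, 0.004) [416. 345.]
(-0.004, 0, 0) [416. 394.]
(0.004, 0, 0) [416. 320.]
[  -5.66632045    7.51690946 -173.34842272]
26 x [-0.31 -0.13 -0.16 -0.22  0.29 -6.67]
```

{"fn": "arm_command", "kwargs": {
  "rows": "1 0 0 -2 0 0 6.9;1 0 0 -2 0 0 6.9;1 0 0 0 0 0 6.9;1 0 0 0 0 0 6.9;1 0 0 0 0 0 6.9"
}}

```text
time_s: 5.25
position: [0.4358, -0.09, 0.1842]
tool_rot: [[-0.571, 0.519, 0.637], [0.631, 0.773, -0.065], [-0.526, 0.365, -0.768]]
ft_force: [0.2, -0.6, -1.3]
grip_width: 0.0249
```

{"fn": "arm_command", "kwargs": {
  "rows": "1 0 0 0 0 0 6.9;1 0 0 0 0 0 6.9;1 0 0 0 0 0 6.9;1 0 0 0 0 0 6.9;1 0 0 0 0 0 6.9"
}}

```text
time_s: 5.67
position: [0.4358, -0.09, 0.1842]
tool_rot: [[-0.176, 0.751, 0.637], [0.958, 0.28, -0.065], [-0.227, 0.598, -0.768]]
ft_force: [-0.2, 0.1, -1.5]
grip_width: 0.0251
```

{"fn": "arm_command", "kwargs": {
  "rows": "1 0 0 0 0 0 6.9;1 0 0 0 0 0 6.9;1 0 0 0 0 0 6.9;1 0 0 0 0 0 6.9;1 0 0 0 0 0 6.9"
}}

```text
time_s: 6.08
position: [0.4358, -0.09, 0.1842]
tool_rot: [[0.28, 0.719, 0.637], [0.948, -0.312, -0.065], [0.152, 0.622, -0.768]]
ft_force: [0.5, -0.7, -1.2]
grip_width: 0.0248
```

{"fn": "arm_command", "kwargs": {
  "rows": "1 0 0 0 0 0 6.9;1 0 0 0 0 0 6.9;1 0 0 0 0 0 6.9;1 0 0 0 0 0 6.9;1 0 0 0 0 0 6.9"
}}

```text
time_s: 6.5
position: [0.4358, -0.09, 0.1841]
tool_rot: [[0.638, 0.434, 0.637], [0.605, -0.794, -0.065], [0.477, 0.426, -0.769]]
ft_force: [-0.5, -0.3, -0.6]
grip_width: 0.0249
```

{"fn": "arm_command", "kwargs": {
  "rows": "1 0 0 0 0 0 6.9;1 0 0 0 0 0 6.9;1 0 0 0 0 0 6.9;1 0 0 0 0 0 6.9;1 0 0 0 0 0 6.9"
}}

```text
time_s: 6.92
position: [0.4358, -0.09, 0.1842]
tool_rot: [[0.771, -0.004, 0.637], [0.049, -0.997, -0.065], [0.635, 0.081, -0.768]]
ft_force: [0.8, -0.1, -0.6]
grip_width: 0.0251
```

```bash
cat >> h.py <<'E'
T=np.array([.003,.0013,L])
def tgt(x,z,deg,y=35,yaw=0,n=None,p=None,R=None,say=True):
    RT=lean(deg,yaw);pT=BP+BR@(np.array([x,y,z+85])/1e3)-RT@T
    rows(pT,RT,n,p,R,say=say);return pT,RT
def tip():
    s=readout.observe();b=BR.T@(s["position"]+s["tool_rot"]@T-BP);b[2]-=.085;return (b*1e3).round(1)
def st():
    s=readout.observe();print(s["time_s"],"q",s["q"].round(1),"F",s["ft_force"].round(1),"tip",tip(),"w",s["grip_width"].round(4))
E
python3 - <<'E'
from h import *
st();p,R=tgt(-62,8,36,35,-8,5);tgt(-46,5,36,35,-8,4,p,R)
E
```

```text
Traceback (most recent call last):
  File "h.py", line 53, in st
    s=readout.observe();print(s["time_s"],"q",s["q"].round(1),"F",s["ft_force"].round(1),"tip",tip(),"w",s["grip_width"].round(4))
                                                                                                         ^^^^^^^^^^^^^^^^^^^^^
AttributeError: 'float' object has no attribute 'round'
```

```bash
sed -i 's/s\["grip_width"\].round(4)/round(s["grip_width"],4)/' h.py
python3 - <<'E'
from h import *
st();p,R=tgt(-62,8,36,35,-8,5);tgt(-46,5,36,35,-8,4,p,R)
E
```

```text
6.9167 q [-38.4   5.6 122.   50.9  26.4   8.7] F [ 0.8 -0.1 -0.6] tip [-59.4  37.1  19.5] w 0.0251
5 x [-0.23 -1.55  1.5  -0.94 -0.82  2.73]
4 x [ 2.76 -0.56  2.94  0.    0.    0.  ]
```

{"fn": "arm_command", "kwargs": {
  "rows": "1 -0.2 -1.5 1.5 -0.94 -0.82 2.73;1 -0.2 -1.5 1.5 -0.94 -0.82 2.73;1 -0.2 -1.5 1.5 -0.94 -0.82 2.73;1 -0.2 -1.5 1.5 -0.94 -0.82 2.73;1 -0.2 -1.5 1.5 -0.94 -0.82 2.73"
}}

```text
time_s: 7.33
position: [0.4403, -0.0832, 0.1773]
tool_rot: [[0.786, -0.239, 0.57], [-0.191, -0.971, -0.142], [0.588, 0.003, -0.809]]
ft_force: [-0.2, -0.1, -1.3]
grip_width: 0.025
```

Run:
```python
from h import *
st()
s=readout.observe();m=eyes.camera_model("wrist")
print("tip",pix("wrist",s["position"]+s["tool_rot"]@T,m)*S)
for b in((-.05,.065,.113),(-.05,.005,.113),(-.05,.065,.085),(-.05,.005,.085),(.026,.065,.113)):print(b,pix("wrist",BP+BR@np.array(b),m)*S)
im=eyes.get_image("wrist");cv2.imwrite("pics/w4.png",cv2.resize(im[:,:,::-1],(800,600),interpolation=cv2.INTER_CUBIC))
tgt(-62,7,36,35,-8,1);tgt(-46,5,36,35,-8,4)
```

```text
7.3333 q [-31.7   6.8 119.8  29.4  21.3  47.6] F [-0.2 -0.1 -1.3] tip [-61.9  34.6   8.1] w 0.025
tip [398.55856415 290.69413082]
(-0.05, 0.065, 0.113) [334.15108323 262.66482106]
(-0.05, 0.005, 0.113) [454.62878027 247.48226486]
(-0.05, 0.065, 0.085) [340.32140844 282.43102596]
(-0.05, 0.005, 0.085) [448.53827409 268.52598485]
(0.026, 0.065, 0.113) [323.65902369 140.39276112]
1 x [-0.9  -0.02  0.65  0.11  0.02 -0.07]
4 x [ 2.69 -0.57  2.89  0.03  0.01 -0.02]
```

View pics/w4.png

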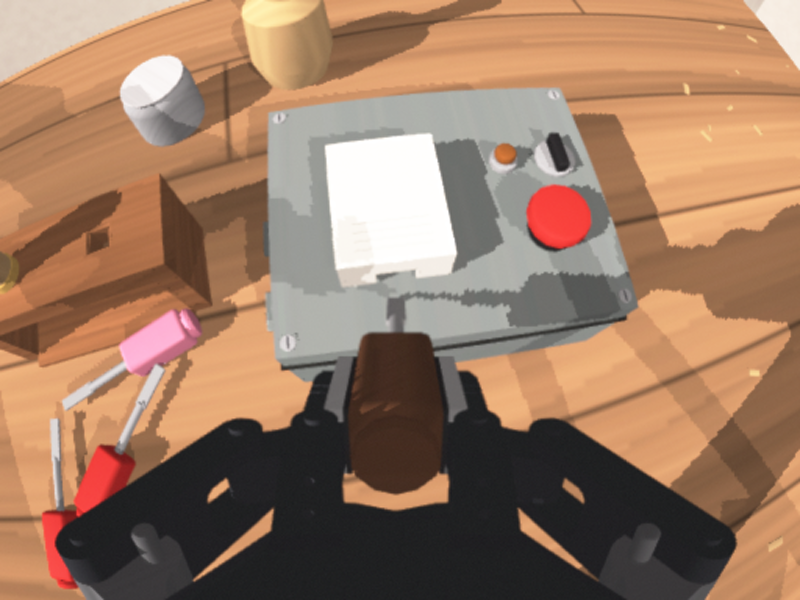

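{"fn": "arm_command", "kwargs": {
  "rows": "1 2.7 -0.6 2.9 0 0 0;1 2.7 -0.6 2.9 0 0 0;1 2.7 -0.6 2.9 0 0 0;1 2.7 -0.6 2.9 0 0 0;1 0 0 0 0 0 0"
}}

```text
time_s: 7.8
position: [0.456, -0.0854, 0.1733]
tool_rot: [[0.787, -0.237, 0.57], [-0.19, -0.972, -0.142], [0.587, 0.004, -0.809]]
ft_force: [-0.4, -1.1, -0.9]
grip_width: 0.0246
```

Run:
```python
from h import *
st()
```

```text
7.8 q [-30.5   8.8 118.1  28.3  20.6  49.4] F [-0.4 -1.1 -0.9] tip [-46.1  34.1   4. ] w 0.0246
```

{"fn": "arm_command", "kwargs": {
  "rows": "1 3 -0.1 -3.3 0 0 0;1 3 -0.1 -3.3 0 0 0;1 3.2 -0.1 -3.2 0 0 0"
}}

```text
time_s: 8.05
position: [0.4556, -0.0844, 0.1857]
tool_rot: [[0.79, -0.236, 0.566], [-0.191, -0.972, -0.139], [0.583, 0.002, -0.812]]
ft_force: [-4.5, -0.2, -10.2]
grip_width: 0.025
```

{"fn": "arm_command", "kwargs": {
  "rows": "1 3.2 -0.1 -3.2 0 0 0;1 3.2 -0.1 -3.2 0 0 0"
}}

```text
time_s: 8.22
position: [0.4565, -0.0841, 0.1943]
tool_rot: [[0.79, -0.236, 0.565], [-0.191, -0.972, -0.139], [0.582, 0.002, -0.813]]
ft_force: [-9.0, 0.3, -5.4]
grip_width: 0.0252
```

Run:
```python
from h import *
st()
m=eyes.camera_model("wrist");s=readout.observe()
print("tip",pix("wrist",s["position"]+s["tool_rot"]@T,m)*S)
im=eyes.get_image("wrist");cv2.imwrite("pics/w5.png",cv2.resize(im[:,:,::-1],(800,600),interpolation=cv2.INTER_CUBIC)[60:460,200:700])
```

```text
8.2167 q [-30.2   6.5 115.7  22.8  25.1  55.5] F [-9.   0.3 -5.4] tip [-46.2  35.7  24.6] w 0.0252
tip [398.4990719  290.66698319]
```

View pics/w5.png

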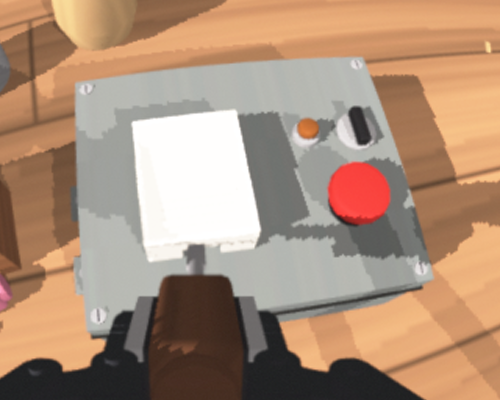

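```bash
cat >> h.py <<'E'
def cov(th,a,b,y=.035): # cover point: a in front of the hinge, b above it -> world
    c,s=np.cos(th),np.sin(th);return BP+BR@np.array([.026-a*c+b*s,y,.088+a*s+b*c])
E
python3 - <<'E'
from h import *
m=eyes.camera_model("wrist")
for th in(0,.1,.15,.2,.25,.3,.4):
    print(th,[(pix("wrist",cov(th,a,b,y),m)*S).round().tolist() for a,b,y in((.076,.025,.065),(.076,.025,.005),(.076,-.003,.065),(.076,-.003,.005),(0,.025,.065),(0,.025,.005))])
E
```

```text
0 [[343.0, 304.0], [458.0, 289.0], [348.0, 318.0], [452.0, 305.0], [331.0, 179.0], [434.0, 167.0]]
0.1 [[341.0, 294.0], [459.0, 279.0], [347.0, 314.0], [453.0, 301.0], [331.0, 176.0], [433.0, 164.0]]
0.15 [[340.0, 288.0], [459.0, 273.0], [346.0, 312.0], [454.0, 298.0], [331.0, 174.0], [433.0, 162.0]]
0.2 [[339.0, 282.0], [459.0, 267.0], [345.0, 309.0], [455.0, 295.0], [331.0, 172.0], [432.0, 161.0]]
0.25 [[337.0, 276.0], [460.0, 260.0], [345.0, 306.0], [455.0, 292.0], [331.0, 171.0], [432.0, 159.0]]
0.3 [[336.0, 269.0], [460.0, 254.0], [344.0, 302.0], [456.0, 288.0], [331.0, 170.0], [431.0, 158.0]]
0.4 [[334.0, 254.0], [459.0, 239.0], [342.0, 294.0], [457.0, 279.0], [330.0, 167.0], [431.0, 156.0]]
```

The cover is still shut. The blade slipped out and stands in front of the wall with its tip at about (393,303), 2–4 mm farther forward than I assumed. I'll back off, lean more and go in deeper.

```bash
cat >> h.py <<'E'
T=np.array([0,.0003,L])
E
python3 - <<'E'
from h import *
st();print((readout.observe()["tool_rot"]))
p,R=tgt(-68,22,36,35,-8,2);p,R=tgt(-64,14,44,35,0,4,p,R)
E
```

```text
8.2667 q [-30.2   6.4 115.6  22.8  25.2  55.5] F [-15.2   2.5   3.5] tip [-48.3  37.   23.7] w 0.0248
[[ 0.78998612 -0.23571058  0.56600569]
 [-0.19028284 -0.97182079 -0.13912871]
 [ 0.58285021  0.00220858 -0.81257662]]
2 x [-8.63  2.28 -4.93 -0.03  0.17  0.15]
4 x [-4.16  2.35  2.27  1.29  2.   -1.53]
```

{"fn": "arm_command", "kwargs": {
  "rows": "1 -8.6 2.3 -4.9 0 0 0;1 -8.6 2.3 -4.9 0 0 0;1 0 0 0 0 0 0",
  "squeeze": 120
}}

```text
time_s: 8.52
position: [0.4374, -0.085, 0.194]
tool_rot: [[0.786, -0.238, 0.57], [-0.19, -0.971, -0.143], [0.588, 0.004, -0.809]]
ft_force: [0.5, -0.4, -1.1]
grip_width: 0.0249
```

Run:
```python
from h import *
st()
p,R=tgt(-64,14,44,35,0,5)
```

```text
8.5167 q [-32.3   4.5 118.4  26.1  24.7  50.7] F [ 0.5 -0.4 -1.1] tip [-66.9  33.8  23. ] w 0.0249
5 x [-3.65  1.68  1.8   1.04  1.6  -1.18]
```

{"fn": "arm_command", "kwargs": {
  "rows": "1 -3.6 1.7 1.8 1.04 1.6 -1.2;1 -3.6 1.7 1.8 1.04 1.6 -1.2;1 -3.6 1.7 1.8 1.04 1.6 -1.2;1 -3.6 1.7 1.8 1.04 1.6 -1.2;1 -3.6 1.7 1.8 1.04 1.6 -1.2"
}}

```text
time_s: 8.93
position: [0.43, -0.0915, 0.1774]
tool_rot: [[0.722, -0.111, 0.682], [-0.08, -0.994, -0.077], [0.687, 0.001, -0.727]]
ft_force: [-0.3, 1.1, -1.0]
grip_width: 0.0248
```

Run:
```python
from h import *
st()
m=eyes.camera_model("wrist");s=readout.observe()
f=lambda P:((pix("wrist",P,m)-[205,120])*8).round().tolist()
print("tip",f(s["position"]+s["tool_rot"]@T))
print([f(cov(0,*k)) for k in((.076,.025,.065),(.076,.025,.005),(.076,-.003,.065),(.076,-.003,.005))],f(cov(0,.076,.011,.024)))
im=eyes.get_image("wrist")[120:195,205:305];cv2.imwrite("pics/w6.png",cv2.resize(im[:,:,::-1],None,fx=8,fy=8,interpolation=cv2.INTER_CUBIC))
p,R=tgt(-58,6,44,35,0,2);p,R=tgt(-44,2,44,35,0,4,p,R)
```

```text
8.9333 q [-40.6   6.3 125.9  67.8  24.6  -2.1] F [-0.3  1.1 -1. ] tip [-62.4  34.8  15.1] w 0.0248
tip [393.0, 557.0]
[[92.0, 392.0], [688.0, 388.0], [119.0, 518.0], [660.0, 514.0]] [494.0, 455.0]
2 x [-1.62  0.18  4.66  0.14  0.31 -0.04]
4 x [ 1.82 -0.    3.15  0.    0.    0.  ]
```

View pics/w6.png

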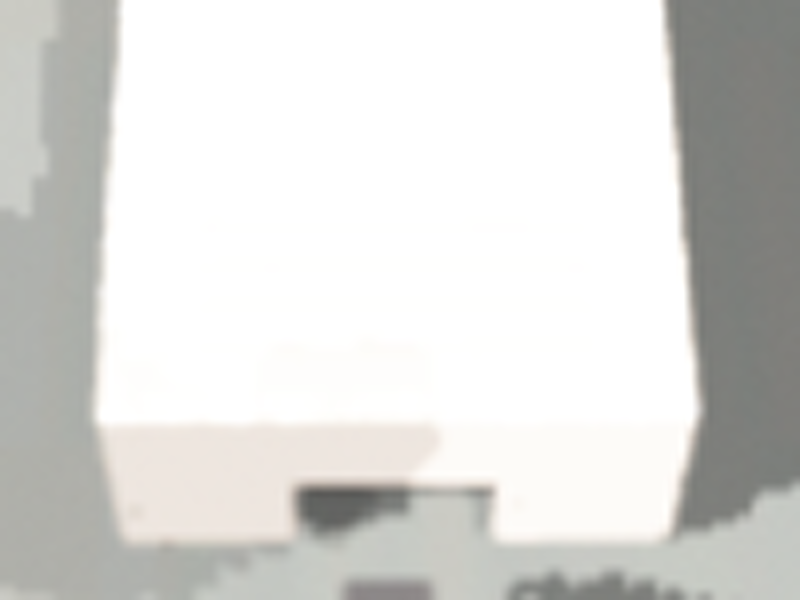

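Here everything sits about 27 px lower than predicted, so the camera has a pitch error. Relative to each other, the notch (centre 393, edge y 486) and the tip (388,580) agree with the model to about 1 mm. Inserting now.

{"fn": "arm_command", "kwargs": {
  "rows": "1 -1.6 0 4.7 0 0.3 0;1 -1.6 0 4.7 0 0.3 0;1 1.8 0 3.1 0 0 0;1 1.8 0 3.1 0 0 0"
}}

```text
time_s: 9.32
position: [0.4409, -0.0923, 0.1658]
tool_rot: [[0.717, -0.112, 0.688], [-0.082, -0.994, -0.077], [0.692, -0.002, -0.722]]
ft_force: [0.1, -0.6, -0.9]
grip_width: 0.0249
```

{"fn": "arm_command", "kwargs": {
  "rows": "1 1.8 0 3.1 0 0 0;1 1.8 0 3.1 0 0 0;1 0 0 0 0 0 0"
}}

```text
time_s: 9.57
position: [0.4478, -0.0929, 0.1637]
tool_rot: [[0.717, -0.111, 0.688], [-0.081, -0.994, -0.076], [0.692, -0.001, -0.722]]
ft_force: [-0.2, -0.2, -1.3]
grip_width: 0.0244
```

Run:
```python
from h import *
st();print(readout.observe()["tool_rot"].round(3))
p,R=tgt(-44,14,44,35,0,3);p,R=tgt(-40,26,48,35,0,3,p,R)
```

```text
9.5667 q [-38.5  10.  125.2  76.   22.3  -9.2] F [-0.2 -0.2 -1.3] tip [-44.   35.4   1.9] w 0.0244
[[ 0.717 -0.111  0.688]
 [-0.081 -0.994 -0.076]
 [ 0.692 -0.001 -0.722]]
3 x [ 2.65  0.3  -2.91  0.1   0.07 -0.13]
3 x [ 1.31  0.   -1.84 -0.    1.33  0.  ]
```

{"fn": "arm_command", "kwargs": {
  "rows": "1 1.2 0 1.2 0 0 0;1 3 0 -2.6 0 0 0;1 3 0 -2.6 0 0 0;1 3 0 -2.6 0 0.3 0;1 3 0 -2.6 0 0.3 0"
}}

```text
time_s: 9.98
position: [0.4492, -0.0925, 0.1785]
tool_rot: [[0.712, -0.111, 0.693], [-0.081, -0.994, -0.076], [0.698, -0.002, -0.716]]
ft_force: [-0.7, -1.2, -0.9]
grip_width: 0.0246
```

Run:
```python
from h import *
st();print(readout.observe()["tool_rot"].round(3))
m=eyes.camera_model("wrist");s=readout.observe()
f=lambda P:((pix("wrist",P,m)-[205,120])*8).round().tolist()
print("tip",f(s["position"]+s["tool_rot"]@T))
for th in(0,.1,.2):print([f(cov(th,*k)) for k in((.076,.025,.065),(.076,.025,.005),(.076,-.003,.065),(.076,-.003,.005))],f(cov(th,.076,.011,.024)))
im=eyes.get_image("wrist")[120:195,205:305];cv2.imwrite("pics/w7.png",cv2.resize(im[:,:,::-1],None,fx=8,fy=8,interpolation=cv2.INTER_CUBIC))
h=cv2.cvtColor(im,cv2.COLOR_RGB2GRAY);print(h[::3,20:80:10])
```

```text
9.9833 q [-38.4   8.  123.9  69.6  23.4  -2. ] F [-0.7 -1.2 -0.9] tip [-42.   36.   17.4] w 0.0246
[[ 0.712 -0.111  0.693]
 [-0.081 -0.994 -0.076]
 [ 0.698 -0.002 -0.716]]
tip [393.0, 557.0]
[[96.0, 583.0], [712.0, 578.0], [125.0, 698.0], [681.0, 692.0]] [511.0, 640.0]
[[89.0, 522.0], [719.0, 516.0], [118.0, 668.0], [689.0, 663.0]] [514.0, 595.0]
[[82.0, 452.0], [725.0, 446.0], [111.0, 630.0], [696.0, 625.0]] [517.0, 542.0]
[[255 255 255 255 255 255]
 [255 255 255 255 255 255]
 [255 255 255 255 255 255]
 [255 255 255 255 255 255]
 [255 255 255 255 255 255]
 [255 255 255 255 255 255]
 [255 255 255 255 255 255]
 [255 255 255 255 255 255]
 [255 255 255 255 255 255]
 [255 255 255 255 255 255]
 [255 255 255 255 255 255]
 [255 255 255 255 255 255]
 [255 255 255 255 255 255]
 [255 255 255 255 255 255]
 [255 254 254 254 254 254]
 [255 255 255 255 255 255]
 [255 254 254 251 255 255]
 [252 254 254 251 254 254]
 [252 255 251 252 255 255]
 [252 250 250 249 249 254]
 [252 252 252 252 252 255]
 [253 253 253 252 252 255]
 [253 252 248 248 251 254]
 [240 240 240 240 241 254]
 [240 240 239 240 240 254]]
```

Force dropped to about 1 N, and the cover's front edge is up about 15 mm: it has popped. Now I'll follow the arc with the blade through the notch.

Run:
```python
from h import *
s=readout.observe();R=s["tool_rot"];cur=np.array(tip());st()
for th in(.25,.4,.55,.7,.85,1.0,1.15,1.3,1.42,1.5):
    c,si=np.cos(th),np.sin(th);t=np.array([26-76*c+11*si+6,35.5,3+76*si+11*c-6.3])
    d=R.T@BR@(t-cur);print(th,t.round(1),"2 x",(d/2).round(1));cur=t
```

```text
10.0333 q [-38.4   8.  123.8  69.6  23.4  -2. ] F [ 0.2 -0.3 -0.9] tip [-41.   35.6  18.8] w 0.0249
0.25 [-38.9  35.5  26.2] 2 x [ 3.3  0.  -1.9]
0.4 [-33.7  35.5  36.4] 2 x [ 5.4 -0.  -1.8]
0.55 [-27.   35.5  45.8] 2 x [ 5.7 -0.  -1. ]
0.7 [-19.   35.5  54.1] 2 x [ 5.8 -0.  -0.2]
0.85 [-9.9 35.5 61.1] 2 x [ 5.7 -0.   0.7]
1.0 [ 0.2 35.5 66.6] 2 x [ 5.5 -0.   1.6]
1.15 [11.  35.5 70.6] 2 x [ 5.2 -0.1  2.4]
1.3 [22.3 35.5 72.9] 2 x [ 4.8 -0.1  3.1]
1.42 [31.5 35.5 73.5] 2 x [ 3.5 -0.   3. ]
1.5 [37.6 35.5 73.3] 2 x [ 2.1 -0.   2.2]
```

{"fn": "arm_command", "kwargs": {
  "rows": "1 3.3 0 -1.9 0 0 0;1 3.3 0 -1.9 0 0 0;1 5.4 0 -1.8 0 0 0;1 5.4 0 -1.8 0 0 0"
}}

```text
time_s: 10.37
position: [0.4577, -0.0941, 0.1973]
tool_rot: [[0.71, -0.112, 0.696], [-0.081, -0.994, -0.077], [0.7, -0.002, -0.714]]
ft_force: [0.3, 0.4, -1.5]
grip_width: 0.0249
```

{"fn": "arm_command", "kwargs": {
  "rows": "1 5.7 0 -1 0 0 0;1 5.7 0 -1 0 0 0;1 5.8 0 -0.2 0 0 0;1 5.8 0 -0.2 0 0 0"
}}

```text
time_s: 10.7
position: [0.4725, -0.0957, 0.2152]
tool_rot: [[0.71, -0.112, 0.696], [-0.081, -0.994, -0.077], [0.7, -0.001, -0.714]]
ft_force: [-1.1, 0.5, -2.0]
grip_width: 0.0246
```

Run:
```python
from h import *
st()
im=eyes.get_image("wrist");cv2.imwrite("pics/w8.png",cv2.resize(im[:,:,::-1],(800,600),interpolation=cv2.INTER_CUBIC)[60:460,150:700])
```

```text
10.7 q [-36.1   5.8 117.3  52.4  26.   18.5] F [-1.1  0.5 -2. ] tip [-18.3  35.1  54.3] w 0.0246
```

View pics/w8.png

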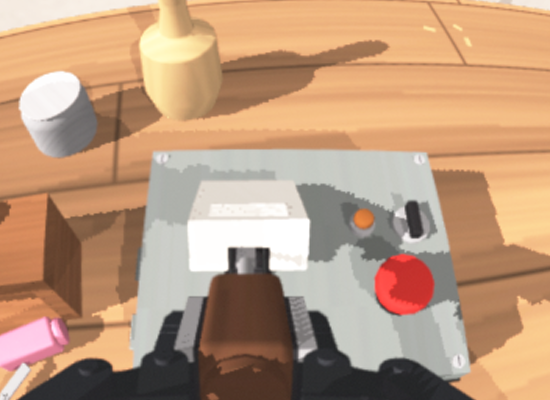

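The cover is clearly raised to about 0.7 rad, with its front wall facing the camera and the blade through the notch at (247,260). I'll keep following the arc.

{"fn": "arm_command", "kwargs": {
  "rows": "1 5.7 0 0.7 0 0 0;1 5.7 0 0.7 0 0 0;1 5.5 0 1.6 0 0 0;1 5.5 0 1.6 0 0 0"
}}

```text
time_s: 11.08
position: [0.4914, -0.0978, 0.2272]
tool_rot: [[0.71, -0.111, 0.695], [-0.081, -0.994, -0.077], [0.7, -0.002, -0.714]]
ft_force: [0.2, -0.2, -1.8]
grip_width: 0.0247
```

{"fn": "arm_command", "kwargs": {
  "rows": "1 5.2 0 2.4 0 0 0;1 5.2 0 2.4 0 0 0;1 4.8 0 3.1 0 0 0;1 4.8 0 3.1 0 0 0"
}}

```text
time_s: 11.42
position: [0.5134, -0.1003, 0.2331]
tool_rot: [[0.71, -0.111, 0.695], [-0.081, -0.994, -0.077], [0.699, -0.002, -0.715]]
ft_force: [-0.4, -0.5, -1.8]
grip_width: 0.0245
```

{"fn": "arm_command", "kwargs": {
  "rows": "1 3.5 0 3 0 0 0;1 3.5 0 3 0 0 0;1 2.1 0 2.2 0 0 0;1 2.1 0 2.2 0 0 0;1 0 0 0 0 0 0"
}}

```text
time_s: 11.83
position: [0.5286, -0.1021, 0.2332]
tool_rot: [[0.71, -0.111, 0.695], [-0.081, -0.994, -0.077], [0.699, -0.001, -0.715]]
ft_force: [0.6, -0.9, -1.5]
grip_width: 0.0249
```

Run:
```python
from h import *
st()
```

```text
11.8333 q [-31.5   9.6 108.2  41.3  26.8  33.4] F [ 0.6 -0.9 -1.5] tip [38.1 34.6 72.2] w 0.0249
```

Run:
```python
from h import *
s=readout.observe();m=eyes.camera_model("wrist");V=m["view"]
Tt=np.eye(4);Tt[:3,:3]=s["tool_rot"];Tt[:3,3]=s["position"]
C=V@Tt # tool->cam
w=lambda x,y,z:BP+BR@np.array([x,y,z+85])/1e3
for x,z,l,y in((-62,8,36,35),(-75,20,20,35),(-75,20,10,35),(-70,15,0,35),(-110,-30,30,35),(-110,-30,20,35),(-110,-40,10,35),(-120,-40,0,35)):
    RT=lean(l);pT=w(x,y,z)-RT@T;A=np.eye(4);A[:3,:3]=RT;A[:3,3]=pT
    mm=dict(mtx=m["mtx"],view=C@np.linalg.inv(A))
    print(x,z,l,pT.round(3),"top",(pix("wrist",w(-8,35,12),mm)*S).round(),"mm px",(pix("wrist",w(-8,34,12),mm)-pix("wrist",w(-8,35,12),mm)).round(2),(pix("wrist",w(-7,35,12),mm)-pix("wrist",w(-8,35,12),mm)).round(2),"dist",np.linalg.norm((mm["view"]@np.r_[w(-8,35,12),1])[:3]).round(3))
p=s["position"]-s["tool_rot"]@[0,0,.045];rows(p,s["tool_rot"],3)
tgt(-75,20,20,35,0,8,p,s["tool_rot"])
```

```text
-62 8 36 [ 0.441 -0.093  0.179] top [397. 203.] mm px [1.14 0.  ] [-0.   -0.98] dist 0.262
-75 20 20 [ 0.454 -0.094  0.205] top [397. 177.] mm px [1.14 0.  ] [-0.   -1.08] dist 0.263
-75 20 10 [ 0.472 -0.096  0.21 ] top [397. 170.] mm px [1.19 0.  ] [-0.   -1.17] dist 0.252
-70 15 0 [ 0.495 -0.099  0.206] top [397. 177.] mm px [1.28 0.  ] [ 0.   -1.26] dist 0.236
-110 -30 30 [ 0.402 -0.089  0.147] top [397.  87.] mm px [1.23 0.  ] [-0.   -0.93] dist 0.25
-110 -30 20 [ 0.419 -0.091  0.155] top [397.  80.] mm px [1.33 0.  ] [-0.   -1.12] dist 0.231
-110 -40 10 [ 0.437 -0.093  0.15 ] top [397.  71.] mm px [1.53 0.  ] [-0.   -1.38] dist 0.202
-120 -40 0 [ 0.445 -0.094  0.151] top [398.  56.] mm px [1.68 0.  ] [-0.   -1.57] dist 0.185
3 x [  0.  -0. -15.   0.   0.   0.]
8 x [-8.8   0.07  3.29  0.02 -3.04 -0.06]
```

{"fn": "arm_command", "kwargs": {
  "rows": "1 0 0 -15 0 0 0;1 0 0 -15 0 0 0;1 0 0 -15 0 0 0;1 -8.8 0 3.3 0 -3.04 0;1 -8.8 0 3.3 0 -3.04 0"
}}

```text
time_s: 12.25
position: [0.4879, -0.0977, 0.2495]
tool_rot: [[0.78, -0.113, 0.615], [-0.089, -0.994, -0.07], [0.619, -0.0, -0.785]]
ft_force: [0.3, -0.4, -1.0]
grip_width: 0.0246
```

{"fn": "arm_command", "kwargs": {
  "rows": "1 -8.8 0 3.3 0 -3.04 0;1 -8.8 0 3.3 0 -3.04 0;1 -8.8 0 3.3 0 -3.04 0;1 -8.8 0 3.3 0 -3.04 0;1 -8.8 0 3.3 0 -3.04 0"
}}

```text
time_s: 12.67
position: [0.4601, -0.0944, 0.2113]
tool_rot: [[0.915, -0.112, 0.388], [-0.103, -0.994, -0.043], [0.39, -0.001, -0.921]]
ft_force: [-0.0, 0.4, -1.5]
grip_width: 0.0246
```

Run:
```python
from h import *
st();tgt(-72,18,12,35,0,4)
```

```text
12.6667 q [-31.1   7.8 104.7  12.9  47.2  58.2] F [-0.   0.4 -1.5] tip [-63.7  35.4  28.4] w 0.0246
4 x [ 2.28  0.16  1.92  0.02 -2.74 -0.13]
```

{"fn": "arm_command", "kwargs": {
  "rows": "1 2.3 0.2 1.9 0 -2.74 0;1 2.3 0.2 1.9 0 -2.74 0;1 2.3 0.2 1.9 0 -2.74 0;1 2.3 0.2 1.9 0 -2.74 0;1 0 0 0 0 0 0"
}}

```text
time_s: 13.08
position: [0.4726, -0.0968, 0.2074]
tool_rot: [[0.972, -0.111, 0.209], [-0.109, -0.994, -0.022], [0.21, -0.001, -0.978]]
ft_force: [0.7, -0.0, -1.8]
grip_width: 0.0252
```

Run:
```python
from h import *
st()
m=eyes.camera_model("wrist")
im=np.mean([eyes.get_image("wrist").astype(float) for _ in range(3)],0).astype('uint8')[:,:,::-1]
cv2.imwrite("pics/w9raw.png",im)
w=lambda x,y,z:BP+BR@np.array([x,y,z+85])/1e3
u,v=pix("wrist",w(-8,35,12),m);print(u,v);u,v=int(u),int(v)
a=cv2.resize(im[v-55:v+75,u-65:u+65],(560,560),interpolation=cv2.INTER_CUBIC)
b=cv2.resize(im[v-20:v+35,u-12:u+12],(240,550),interpolation=cv2.INTER_CUBIC)
b=cv2.copyMakeBorder(b,0,10,0,0,cv2.BORDER_CONSTANT)
cv2.imwrite("pics/w9.png",np.hstack([a,b]))
```

```text
13.0833 q [-28.   12.7  96.3   5.2  59.8  66.2] F [ 0.7 -0.  -1.8] tip [-70.2  34.5  18.4] w 0.0252
252.91343965390317 115.14616449574294
```

View pics/w9.png

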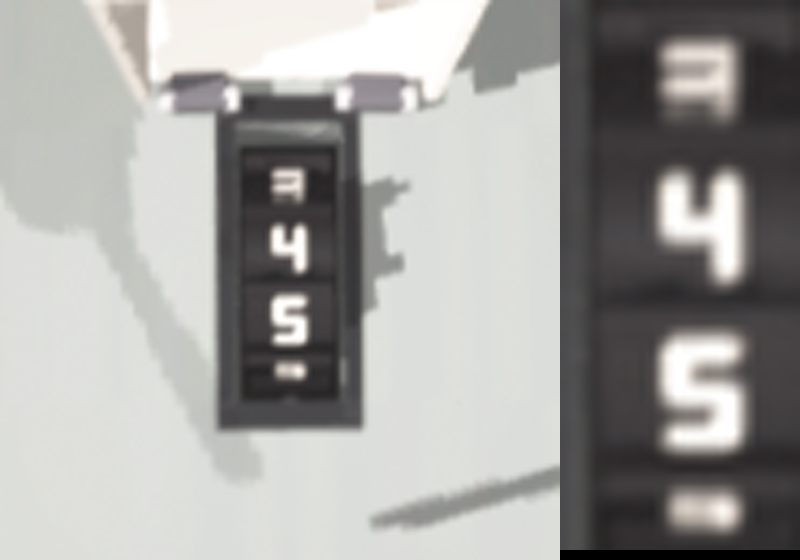

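Run:
```python
from h import *
m=eyes.camera_model("wrist")
w=lambda x,y,z:BP+BR@np.array([x,y,z+85])/1e3
print("cam box",BR.T@(ray("wrist",256,192,m)[0]-BP))
for f in(-72,-54,-36,-18,0,18,36,54):
    r=23 if f%36==0 else 27
    a=np.radians(f);print(f,pix("wrist",w(-8+r*np.sin(a),35,-13+r*np.cos(a)),m).round(1))
for x in(-37,21):print("slot",x,pix("wrist",w(x,35,0),m).round(1))
```

```text
cam box [-0.0489684   0.03517813  0.34472099]
-72 [253.7 140.9]
-54 [253.7 140.1]
-36 [253.7 130.2]
-18 [253.6 123.2]
0 [253.5 113.9]
18 [253.4 103.6]
36 [253.4  99.4]
54 [253.3  90.9]
slot -37 [253.8 148.5]
slot 21 [253.2  84. ]
```

The digits from back to front read 3, 4, 5, 6. With the slot as reference, the 4 is on top, so three digits must be rolled to the back. First I'll touch the wheel's root at the top to check the height.

Run:
```python
from h import *
p,R=tgt(-40,32,20,35,0,3);p,R=tgt(-8,20,25,35,0,3,p,R);tgt(-8,13,25,35,0,2,p,R)
```

```text
3 x [ 6.54 -0.02 -1.65  0.01  2.61 -0.17]
3 x [ 5.35 -0.    7.7  -0.    1.67 -0.  ]
2 x [-1.48  0.    3.17  0.    0.    0.  ]
```

{"fn": "arm_command", "kwargs": {
  "rows": "1 6.5 0 -1.7 0 2.61 -0.2;1 6.5 0 -1.7 0 2.61 -0.2;1 6.5 0 -1.7 0 2.61 -0.2"
}}

```text
time_s: 13.48
position: [0.4886, -0.0982, 0.2174]
tool_rot: [[0.934, -0.102, 0.342], [-0.095, -0.995, -0.037], [0.344, 0.002, -0.939]]
ft_force: [1.1, 0.5, -0.7]
grip_width: 0.0244
```

{"fn": "arm_command", "kwargs": {
  "rows": "1 5.3 0 7.7 0 1.67 0;1 5.3 0 7.7 0 1.67 0;1 5.3 0 7.7 0 1.67 0;1 0 0 0 0 0 0"
}}

```text
time_s: 13.82
position: [0.5114, -0.1005, 0.2006]
tool_rot: [[0.902, -0.102, 0.42], [-0.092, -0.995, -0.044], [0.422, 0.001, -0.907]]
ft_force: [0.3, -0.1, -1.5]
grip_width: 0.0246
```

{"fn": "arm_command", "kwargs": {
  "rows": "1 -1.5 0 3.2 0 0 0;1 -1.5 0 3.2 0 0 0;1 0 0 0 0 0 0"
}}

```text
time_s: 14.07
position: [0.5114, -0.1005, 0.194]
tool_rot: [[0.902, -0.102, 0.419], [-0.092, -0.995, -0.044], [0.421, 0.001, -0.907]]
ft_force: [-0.1, 0.8, -2.0]
grip_width: 0.0247
```

Run:
```python
from h import *
st();print(readout.observe()["tool_rot"].round(3))
tgt(-8,11,25,35,0,1);tgt(-8,10,25,35,0,1)
```

```text
14.0667 q [-28.6  13.7 100.9  13.7  43.   59. ] F [-0.1  0.8 -2. ] tip [-8.7 34.8 12.6] w 0.0247
[[ 0.902 -0.102  0.419]
 [-0.092 -0.995 -0.044]
 [ 0.421  0.001 -0.907]]
1 x [-0.23 -0.14  1.75  0.03  0.1   0.09]
1 x [-0.65 -0.14  2.66  0.03  0.1   0.09]
```

{"fn": "arm_command", "kwargs": {
  "rows": "1 -0.4 0 0.9 0 0 0;1 0 0 0 0 0 0"
}}

```text
time_s: 14.23
position: [0.5119, -0.1007, 0.1935]
tool_rot: [[0.902, -0.102, 0.42], [-0.091, -0.995, -0.044], [0.422, 0.002, -0.907]]
ft_force: [0.2, 0.2, -0.8]
grip_width: 0.0246
```

{"fn": "arm_command", "kwargs": {
  "rows": "1 -0.4 0 0.9 0 0 0;1 0 0 0 0 0 0"
}}

```text
time_s: 14.4
position: [0.512, -0.1007, 0.1925]
tool_rot: [[0.902, -0.102, 0.42], [-0.091, -0.995, -0.044], [0.422, 0.001, -0.907]]
ft_force: [-0.2, -0.1, -1.5]
grip_width: 0.0247
```

{"fn": "arm_command", "kwargs": {
  "rows": "1 -0.4 0 0.9 0 0 0;1 0 0 0 0 0 0"
}}

```text
time_s: 14.57
position: [0.5123, -0.1008, 0.1918]
tool_rot: [[0.902, -0.102, 0.421], [-0.091, -0.995, -0.045], [0.423, 0.002, -0.906]]
ft_force: [-0.3, -0.5, 1.5]
grip_width: 0.0246
```

Run:
```python
from h import *
st()
```

```text
14.5667 q [-28.6  14.  101.   13.9  42.5  58.9] F [-0.3 -0.5  1.5] tip [-7.6 34.6 10.5] w 0.0246
```

Contact at tip height 10.5 mm against an expected root of 10 mm, so the height is good. Next the stroke plan: one digit from this gap, then two digits from the gap in front.

```bash
cat >> h.py <<'E'
def path(pts,a=25):
    a=np.radians(a);cur=np.array(tip())[[0,2]]
    for q in pts:
        q=np.array(q,float);d=q-cur;print(q.round(1),(np.cos(a)*d[0]+np.sin(a)*d[1]).round(1),(np.sin(a)*d[0]-np.cos(a)*d[1]).round(1));cur=q
def arc(ph,r=24.8):ph=np.radians(ph);return(-8+r*np.sin(ph),-13+r*np.cos(ph))
E
python3 - <<'E'
from h import *
path([(-6.5,11.7)]+[arc(f) for f in(12,21,30,38,46)]+[(9.5,18),(-12,24),(-23,14)]+[arc(f) for f in (-36,-27,-18,-9,0,9,18,27,36,46)]+[(9.5,18),(-10,30)])
E
```

```text
[-6.5 11.7] 1.5 -0.6
[-2.8 11.3] 3.1 1.9
[ 0.9 10.2] 2.9 2.6
[4.4 8.5] 2.5 3.0
[7.3 6.5] 1.8 3.0
[9.8 4.2] 1.4 3.2
[ 9.5 18. ] 5.5 -12.6
[-12.  24.] -16.9 -14.5
[-23.  14.] -14.2 4.4
[-22.6   7.1] -2.5 6.5
[-19.3   9.1] 3.9 -0.4
[-15.7  10.6] 3.9 0.2
[-11.9  11.5] 3.8 0.8
[-8.  11.8] 3.6 1.4
[-4.1 11.5] 3.4 1.9
[-0.3 10.6] 3.0 2.4
[3.3 9.1] 2.6 2.9
[6.6 7.1] 2.1 3.2
[9.8 4.2] 1.8 3.9
[ 9.5 18. ] 5.5 -12.6
[-10.  30.] -12.6 -19.1
```

{"fn": "arm_command", "kwargs": {
  "rows": "1 1.5 0 -0.4 0 0 0;1 3.1 0 1.9 0 0 0;1 2.9 0 2.6 0 0 0"
}}

```text
time_s: 14.82
position: [0.5207, -0.1016, 0.1911]
tool_rot: [[0.902, -0.102, 0.42], [-0.091, -0.995, -0.044], [0.422, 0.002, -0.907]]
ft_force: [-4.1, -0.5, 3.2]
grip_width: 0.0247
```

{"fn": "arm_command", "kwargs": {
  "rows": "1 2.5 0 3 0 0 0;1 1.8 0 3 0 0 0;1 1.4 0 3.2 0 0 0;1 0 0 0 0 0 0"
}}

```text
time_s: 15.15
position: [0.5301, -0.1026, 0.1845]
tool_rot: [[0.902, -0.102, 0.42], [-0.092, -0.995, -0.044], [0.422, 0.001, -0.907]]
ft_force: [0.9, -0.2, 0.1]
grip_width: 0.0247
```

Run:
```python
from h import *
st();path([(9.5,18),(-12,24),(-23,14)]+[arc(f) for f in (-36,-27)])
```

```text
15.15 q [-27.6  16.2  99.1  13.4  42.   60. ] F [ 0.9 -0.2  0.1] tip [10.2 34.6  3.1] w 0.0247
[ 9.5 18. ] 5.7 -13.8
[-12.  24.] -16.9 -14.5
[-23.  14.] -14.2 4.4
[-22.6   7.1] -2.5 6.5
[-19.3   9.1] 3.9 -0.4
```

{"fn": "arm_command", "kwargs": {
  "rows": "1 5.7 0 -13.8 0 0 0;1 -8.4 0 -7.2 0 0 0;1 -8.4 0 -7.2 0 0 0;1 -14.2 0 4.4 0 0 0;1 0 0 0 0 0 0"
}}

```text
time_s: 15.57
position: [0.4937, -0.0981, 0.1943]
tool_rot: [[0.903, -0.102, 0.416], [-0.092, -0.995, -0.043], [0.419, -0.0, -0.908]]
ft_force: [0.5, 0.1, -1.3]
grip_width: 0.0248
```

Run:
```python
from h import *
st();path([arc(f) for f in (-37,-27)])
```

```text
15.5667 q [-29.5  12.1 103.2  14.3  42.8  57.7] F [ 0.5  0.1 -1.3] tip [-26.9  35.5  12.8] w 0.0248
[-22.9   6.8] 1.1 7.1
[-19.3   9.1] 4.3 -0.5
```

{"fn": "arm_command", "kwargs": {
  "rows": "1 1.1 0 7 0 0 0;1 4.1 0 -0.4 0 0 0;1 3.9 0 0.2 0 0 0;1 3.8 0 0.8 0 0 0"
}}

```text
time_s: 15.9
position: [0.5116, -0.1005, 0.1941]
tool_rot: [[0.903, -0.101, 0.418], [-0.091, -0.995, -0.043], [0.42, 0.001, -0.907]]
ft_force: [-1.0, 0.5, -1.2]
grip_width: 0.025
```

{"fn": "arm_command", "kwargs": {
  "rows": "1 3.6 0 1.4 0 0 0;1 3.4 0 1.9 0 0 0;1 3 0 2.4 0 0 0"
}}

```text
time_s: 16.15
position: [0.524, -0.1021, 0.1941]
tool_rot: [[0.901, -0.102, 0.421], [-0.091, -0.995, -0.045], [0.424, 0.002, -0.906]]
ft_force: [0.4, 0.3, -2.1]
grip_width: 0.0245
```

{"fn": "arm_command", "kwargs": {
  "rows": "1 2.6 0 2.9 0 0 0;1 2.1 0 3.2 0 0 0;1 1.8 0 3.6 0 0 0;1 0 0 0 0 0 0"
}}

```text
time_s: 16.48
position: [0.5332, -0.1029, 0.1869]
tool_rot: [[0.902, -0.102, 0.419], [-0.092, -0.995, -0.044], [0.422, 0.001, -0.907]]
ft_force: [-1.2, -0.1, -0.6]
grip_width: 0.0246
```

Run:
```python
from h import *
st();path([(9.5,19),(-12,29)]);p,R=tgt(-20,40,25,35,0,4);p,R=tgt(-72,22,12,35,0,5,p,R)
```

```text
16.4833 q [-27.5  16.3  98.5  13.2  42.6  60.4] F [-1.2 -0.1 -0.6] tip [13.3 34.7  5.5] w 0.0246
[ 9.5 19. ] 2.3 -13.8
[-12.  29.] -15.3 -18.1
4 x [-3.930e+00 -6.000e-02 -1.133e+01  1.000e-02  2.000e-02  2.000e-02]
5 x [-6.21  0.   -0.03 -0.   -2.6   0.  ]
```

{"fn": "arm_command", "kwargs": {
  "rows": "1 2.3 0 -13.8 0 0 0;1 -7.6 0 -9 0 0 0;1 -7.6 0 -9 0 0 0"
}}

```text
time_s: 16.73
position: [0.5072, -0.1001, 0.2112]
tool_rot: [[0.902, -0.101, 0.42], [-0.091, -0.995, -0.044], [0.422, 0.002, -0.906]]
ft_force: [-0.0, 0.3, -1.9]
grip_width: 0.0243
```

Run:
```python
from h import *
st();p,R=tgt(-72,20,12,35,0,5)
```

```text
16.7333 q [-28.8  12.   99.9  13.2  45.7  59.6] F [-0.   0.3 -1.9] tip [-12.8  34.8  29.9] w 0.0243
5 x [-7.01 -0.04 -2.05  0.01 -2.6   0.02]
```

{"fn": "arm_command", "kwargs": {
  "rows": "1 -7 0 -2 0 -2.6 0;1 -7 0 -2 0 -2.6 0;1 -7 0 -2 0 -2.6 0;1 -7 0 -2 0 -2.6 0;1 -7 0 -2 0 -2.6 0"
}}

```text
time_s: 17.15
position: [0.4704, -0.0963, 0.2086]
tool_rot: [[0.974, -0.102, 0.204], [-0.099, -0.995, -0.022], [0.205, 0.001, -0.979]]
ft_force: [0.5, -0.2, -1.2]
grip_width: 0.0247
```

{"fn": "arm_command", "kwargs": {
  "rows": "1 0 0 0 0 0 0"
}}

```text
time_s: 17.23
position: [0.4709, -0.0964, 0.2087]
tool_rot: [[0.973, -0.102, 0.205], [-0.099, -0.995, -0.022], [0.206, 0.002, -0.979]]
ft_force: [0.1, 0.2, -0.8]
grip_width: 0.0247
```

```bash
cat > wl.py <<'E'
from h import *
def wheel(name):
    st()
    m=eyes.camera_model("wrist")
    im=np.mean([eyes.get_image("wrist").astype(float) for _ in range(2)],0).astype('uint8')[:,:,::-1]
    w=lambda x,y,z:BP+BR@np.array([x,y,z+85])/1e3
    cv2.imwrite(f"pics/{name}raw.png",im)
    u,v=pix("wrist",w(-8,35,12),m);print(u,v)
    for f in(-72,-36,0,36):
        a=np.radians(f);print(f,pix("wrist",w(-8+23*np.sin(a),35,-13+23*np.cos(a)),m).round(1)[1]+4.6,end=" ")
    u,v=int(u),int(v)
    g=im[v-20:v+40,u-4:u+5].mean(2).max(1).astype(int);print("\n",v-20,g.tolist())
    return im,u,v
E
python3 - <<'E'
from wl import *
im,u,v=wheel("w10")
old=cv2.imread("pics/w9raw.png")
g=old[95:155,248:257].mean(2).max(1).astype(int);print(g.tolist())
b=[cv2.resize(i[y-20:y+40,x-13:x+13],(260,600),interpolation=cv2.INTER_CUBIC) for i,x,y in((old,252,115),(im,u,v))]
c=cv2.resize(im[max(0,v-80):v+60,u-33:u+33],(280,600),interpolation=cv2.INTER_CUBIC)
cv2.imwrite("pics/w10.png",np.hstack(b+[c]))
E
```

```text
17.2333 q [-28.   12.5  96.3   5.   60.2  65.7] F [ 0.1  0.2 -0.8] tip [-72.3  34.6  19.7] w 0.0247
253.77759151758747 112.9147283566716
-72 144.7 -36 134.1 0 117.89999999999999 36 103.5 
 92 [71, 50, 52, 65, 66, 93, 182, 224, 216, 217, 225, 190, 153, 109, 64, 59, 58, 83, 180, 251, 254, 253, 252, 253, 255, 254, 254, 254, 254, 253, 198, 92, 57, 66, 91, 179, 249, 255, 254, 254, 254, 254, 254, 254, 254, 195, 89, 44, 47, 64, 115, 197, 239, 227, 153, 71, 48, 46, 56, 76]
[51, 63, 67, 84, 161, 225, 208, 214, 229, 187, 162, 125, 80, 60, 59, 57, 80, 164, 240, 253, 253, 253, 254, 254, 254, 253, 251, 215, 120, 56, 53, 65, 83, 158, 237, 254, 254, 254, 254, 253, 254, 254, 254, 254, 205, 99, 46, 58, 88, 154, 225, 237, 179, 86, 50, 45, 52, 71, 78, 75]
```

View pics/w10.png

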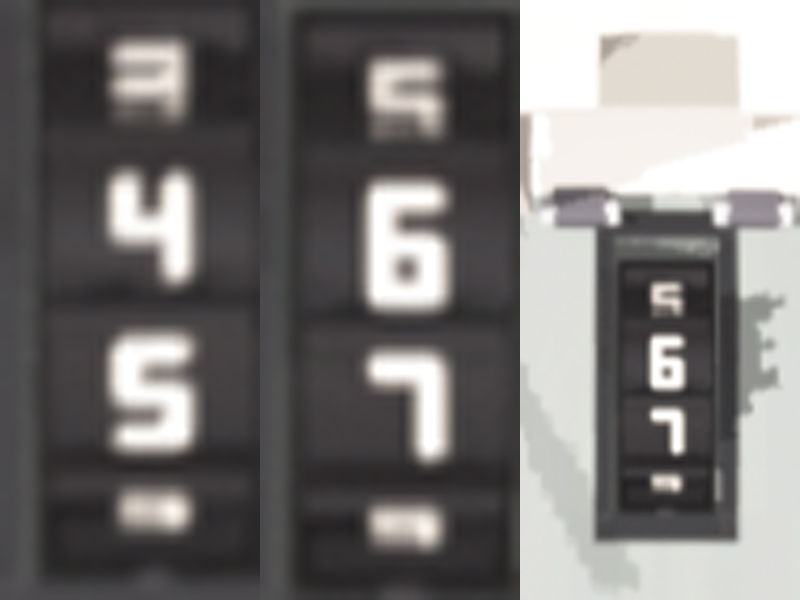

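The wheel went two steps: 6 is now on top and 7 is next. One more stroke of the kind that worked.

Run:
```python
from h import *
p,R=tgt(-40,32,20,35,0,3);p,R=tgt(-8,14,25,35,0,4,p,R)
```

```text
3 x [ 6.27 -0.05 -1.24  0.02  2.65  0.03]
4 x [ 3.43 -0.    7.18 -0.    1.25 -0.  ]
```

{"fn": "arm_command", "kwargs": {
  "rows": "1 6.3 0 -1.2 0 2.65 0;1 6.3 0 -1.2 0 2.65 0;1 6.3 0 -1.2 0 2.65 0"
}}

```text
time_s: 17.58
position: [0.4891, -0.0983, 0.2168]
tool_rot: [[0.934, -0.102, 0.342], [-0.095, -0.995, -0.036], [0.344, 0.002, -0.939]]
ft_force: [-0.5, 0.2, -0.5]
grip_width: 0.0247
```

{"fn": "arm_command", "kwargs": {
  "rows": "1 3.4 0 7.2 0 1.25 0;1 3.4 0 7.2 0 1.25 0;1 3.4 0 7.2 0 1.25 0;1 3.4 0 7.2 0 1.25 0;1 0 0 0 0 0 0"
}}

```text
time_s: 18.0
position: [0.5119, -0.1006, 0.1938]
tool_rot: [[0.902, -0.102, 0.419], [-0.092, -0.995, -0.044], [0.421, 0.001, -0.907]]
ft_force: [-1.0, -0.1, -1.3]
grip_width: 0.025
```

Run:
```python
from h import *
st();path([(-8,11.3)])
```

```text
18.0 q [-28.6  13.8 100.8  13.7  43.   59.1] F [-1.  -0.1 -1.3] tip [-8.3 34.9 12.4] w 0.025
[-8.  11.3] -0.2 1.1
```

{"fn": "arm_command", "kwargs": {
  "rows": "1 -0.3 0 1.3 0 0 0;1 1.5 0 0.4 0 0 0;1 3.1 0 1.9 0 0 0;1 2.9 0 2.6 0 0 0"
}}

```text
time_s: 18.33
position: [0.5216, -0.1017, 0.1929]
tool_rot: [[0.902, -0.102, 0.419], [-0.091, -0.995, -0.044], [0.422, 0.002, -0.907]]
ft_force: [-4.8, -0.3, 1.6]
grip_width: 0.025
```

{"fn": "arm_command", "kwargs": {
  "rows": "1 2.5 0 3 0 0 0;1 1.8 0 3 0 0 0;1 1.4 0 3.2 0 0 0;1 0 0 0 0 0 0"
}}

```text
time_s: 18.67
position: [0.5308, -0.1026, 0.1859]
tool_rot: [[0.903, -0.102, 0.419], [-0.092, -0.995, -0.044], [0.421, 0.001, -0.907]]
ft_force: [-0.1, 1.6, -2.0]
grip_width: 0.0247
```

Run:
```python
from h import *
st();path([(9.5,19),(-12,30)])
```

```text
18.6667 q [-27.6  16.2  98.9  13.3  42.4  60.2] F [-0.1  1.6 -2. ] tip [10.7 34.7  4.4] w 0.0247
[ 9.5 19. ] 5.1 -13.7
[-12.  30.] -14.8 -19.1
```

{"fn": "arm_command", "kwargs": {
  "rows": "1 5.1 0 -13.7 0 0 0;1 -7.5 0 -9.5 0 0 0;1 -7.5 0 -9.5 0 0 0"
}}

```text
time_s: 18.92
position: [0.5073, -0.1001, 0.2123]
tool_rot: [[0.902, -0.101, 0.419], [-0.091, -0.995, -0.044], [0.422, 0.002, -0.907]]
ft_force: [-0.0, 0.6, -1.1]
grip_width: 0.0247
```

{"fn": "arm_command", "kwargs": {
  "rows": "1 -7 0 -2 0 -2.6 0;1 -7 0 -2 0 -2.6 0;1 -7 0 -2 0 -2.6 0;1 -7 0 -2 0 -2.6 0;1 -7 0 -2 0 -2.6 0"
}}

```text
time_s: 19.33
position: [0.4706, -0.0963, 0.2097]
tool_rot: [[0.974, -0.102, 0.203], [-0.099, -0.995, -0.022], [0.205, 0.001, -0.979]]
ft_force: [1.3, -0.1, -0.9]
grip_width: 0.0246
```

{"fn": "arm_command", "kwargs": {
  "rows": "1 0 0 0 0 0 0"
}}

```text
time_s: 19.42
position: [0.4711, -0.0964, 0.2098]
tool_rot: [[0.974, -0.101, 0.204], [-0.099, -0.995, -0.022], [0.206, 0.002, -0.979]]
ft_force: [0.9, -0.1, -0.9]
grip_width: 0.0249
```

Run:
```python
from wl import *
im,u,v=wheel("w11")
old=cv2.imread("pics/w10raw.png")
sc=eyes.get_image("scene")[110:200,110:240,::-1]
print(pix("scene",BP+BR@np.array([-.008,.035,.099])))
b=[cv2.resize(i[y-20:y+40,x-13:x+13],(200,460),interpolation=cv2.INTER_CUBIC) for i,x,y in((old,253,112),(im,u,v))]
c=cv2.resize(im[max(0,v-80):v+60,u-33:u+33],(220,460),interpolation=cv2.INTER_CUBIC)
cv2.imwrite("pics/w11.png",np.hstack(b+[c]))
cv2.imwrite("pics/sc11.png",sc)
T7=im  # correlate old 7-at-front row vs new top
g0=old[92:150,245:262].mean(2);g1=im[v-20:v+38,u-8:u+9].mean(2)
print("corr same digit layout",np.corrcoef(g0.ravel(),g1.ravel())[0,1])
```

```text
19.4167 q [-28.   12.4  96.1   5.   60.5  65.8] F [ 0.9 -0.1 -0.9] tip [-72.2  34.6  20.8] w 0.0249
253.788983253975 113.27178384405838
-72 144.9 -36 134.4 0 118.19999999999999 36 103.89999999999999 
 93 [63, 54, 53, 62, 67, 82, 176, 237, 221, 217, 233, 228, 212, 177, 132, 73, 60, 57, 89, 203, 255, 254, 254, 254, 254, 254, 254, 254, 254, 248, 182, 85, 49, 57, 68, 111, 214, 255, 255, 254, 254, 255, 255, 254, 254, 255, 207, 86, 49, 57, 86, 141, 191, 161, 77, 49, 45, 54, 75, 80]
[200.47877829 161.62718956]
corr same digit layout 0.6681767279945667
```

Run:
```python
import cv2
for n,v in(("w10",112),("w11",113)):
    im=cv2.imread(f"pics/{n}raw.png").mean(2)
    print(n)
    for r in range(v-16,v+36):print("".join("#" if x>190 else "+" if x>120 else "." for x in im[r,246:264]))
```

```text
w10
..................
..................
.....+++++++......
.....+#####+......
.....##++++.......
.....##+++++......
.....+######......
......++++#+......
..........++......
..................
..................
..................
..................
..................
.....+++++++......
.....#######+.....
....+#######+.....
....+###+++.......
....+##+..........
....+#####++......
....+#######+.....
....+#######+.....
....+###++##+.....
....+###++##+.....
....+#######+.....
.....#######+.....
.....+#####+......
..................
..................
..................
..................
.....+++++++......
.....#######+.....
.....#######+.....
.....++++###+.....
.........+##+.....
.........+##+.....
.........+##+.....
.........+##+.....
.........+##+.....
.........+##+.....
..........#++.....
..................
..................
..................
..................
..................
.....+#####+......
.....+######......
.....+++++#+......
.........+++......
..................
w11
..................
..................
.....+++++++......
.....######+......
.....##++++.......
.....##++
[... 183 characters left out ...]
...+#####+......
.....########.....
.....+#######.....
.........+##+.....
.........+##+.....
.........+##+.....
.........+##+.....
.........+###.....
.........+###.....
.........+##+.....
.........+##+.....
..........++......
..................
..................
..................
..................
..................
.....######+......
....+#######+.....
....+#######+.....
....+###++##+.....
....+#######+.....
....+#######+.....
....+#######+.....
....+###++##+.....
....+#######+.....
....+#######+.....
.....+#####+......
..................
..................
..................
..................
........+++.......
......++++#+......
......++++++......
..................
..................
```

The wheel now reads 8, 7, 6 from front to back, with the 7 on top in its detent. Next I'll close the cover: go over it, behind the hood, and sweep it down.

Run:
```python
from h import *
p,R=tgt(-60,105,5,35,0,3);p,R=tgt(80,110,0,35,0,4,p,R);p,R=tgt(78,66,0,35,0,2,p,R)
for th in(1.5,1.35,1.2,1.05,.9,.75,.6,.45,.3,.2):
    c,s=np.cos(th),np.sin(th);b=26.3;a=62
    print(th,end=" ");p,R=tgt(26-a*c+b*s,3+a*s+b*c,0,35,0,2,p,R)
```

```text
3 x [ 1.282e+01 -3.000e-02 -2.703e+01  2.000e-02 -2.330e+00  3.000e-02]
4 x [37.35 -0.    0.69  0.   -1.25 -0.  ]
2 x [-1.  0. 22.  0.  0.  0.]
1.5 2 x [-15.08  -0.    -0.35   0.     0.     0.  ]
1.35 2 x [-4.88  0.   -1.27  0.    0.    0.  ]
1.2 2 x [-5.02  0.   -0.53  0.    0.    0.  ]
1.05 2 x [-5.04 -0.    0.23  0.    0.    0.  ]
0.9 2 x [-4.95 -0.    0.98  0.    0.    0.  ]
0.75 2 x [-4.75  0.    1.7   0.    0.    0.  ]
0.6 2 x [-4.44 -0.    2.4   0.    0.    0.  ]
0.45 2 x [-4.03 -0.    3.03  0.    0.    0.  ]
0.3 2 x [-3.54  0.    3.6   0.    0.    0.  ]
0.2 2 x [-2.04  0.    2.68  0.    0.    0.  ]
```

{"fn": "arm_command", "kwargs": {
  "rows": "1 12.8 0 -27 0 -2.33 0;1 12.8 0 -27 0 -2.33 0;1 12.8 0 -27 0 -2.33 0"
}}

```text
time_s: 19.82
position: [0.4957, -0.0987, 0.297]
tool_rot: [[0.991, -0.102, 0.084], [-0.101, -0.995, -0.01], [0.085, 0.001, -0.996]]
ft_force: [1.5, -0.0, -1.0]
grip_width: 0.0248
```

{"fn": "arm_command", "kwargs": {
  "rows": "1 30 0 0 0 -1.2 0;1 30 0 0.7 0 -1.2 0;1 30 0 0.7 0 -1.3 0;1 30 0 0.7 0 -1.3 0;1 29 0 0 0 0 0"
}}

```text
time_s: 20.23
position: [0.6457, -0.114, 0.2994]
tool_rot: [[0.995, -0.101, -0.002], [-0.101, -0.995, -0.001], [-0.002, 0.001, -1.0]]
ft_force: [0.3, 0.3, -1.6]
grip_width: 0.0247
```

Run:
```python
from h import *
st();p,R=tgt(80,66,0,35,0,2)
```

```text
20.2333 q [-20.3  31.8  49.2  -0.1  99.1  75.5] F [ 0.3  0.3 -1.6] tip [ 81.3  35.2 108.1] w 0.0247
2 x [-7.200e-01  1.200e-01  2.103e+01  2.000e-02  5.000e-02  5.000e-02]
```

{"fn": "arm_command", "kwargs": {
  "rows": "1 -0.7 0 21 0 0 0;1 -0.7 0 21 0 0 0;1 -10 0 0 0 0 0;1 -10 0 0 0 0 0;1 -10 0 0 0 0 0"
}}

```text
time_s: 20.65
position: [0.6124, -0.1108, 0.2572]
tool_rot: [[0.995, -0.101, -0.001], [-0.101, -0.995, -0.0], [-0.001, 0.001, -1.0]]
ft_force: [0.5, 0.2, -0.2]
grip_width: 0.025
```

{"fn": "arm_command", "kwargs": {
  "rows": "1 -4.9 0 -1.3 0 0 0;1 -4.9 0 -1.3 0 0 0;1 -5 0 -0.5 0 0 0;1 -5 0 -0.5 0 0 0;1 -5 0 0.2 0 0 0"
}}

```text
time_s: 21.07
position: [0.5878, -0.1083, 0.2617]
tool_rot: [[0.995, -0.102, -0.001], [-0.102, -0.995, -0.001], [-0.001, 0.001, -1.0]]
ft_force: [-0.2, -0.7, -1.0]
grip_width: 0.0244
```

Run:
```python
from h import *
st()
im=eyes.get_image("scene")[:,:,::-1];cv2.imwrite("pics/sc12.png",im)
```

```text
21.0667 q [-21.7  26.2  64.8  -0.1  88.9  74.1] F [-0.2 -0.7 -1. ] tip [23.3 34.8 70.4] w 0.0244
```

{"fn": "arm_command", "kwargs": {
  "rows": "1 -5 0 0.2 0 0 0;1 -4.9 0 1 0 0 0;1 -4.9 0 1 0 0 0;1 -4.7 0 1.7 0 0 0;1 -4.7 0 1.7 0 0 0"
}}

```text
time_s: 21.53
position: [0.5635, -0.1059, 0.2559]
tool_rot: [[0.995, -0.102, -0.002], [-0.102, -0.995, -0.001], [-0.001, 0.001, -1.0]]
ft_force: [0.4, -0.3, -1.3]
grip_width: 0.0248
```

{"fn": "arm_command", "kwargs": {
  "rows": "1 -4.4 0 2.4 0 0 0;1 -4.4 0 2.4 0 0 0;1 -4 0 3 0 0 0;1 -4 0 3 0 0 0"
}}

```text
time_s: 21.87
position: [0.5468, -0.1042, 0.2449]
tool_rot: [[0.995, -0.102, -0.002], [-0.102, -0.995, -0.001], [-0.001, 0.001, -1.0]]
ft_force: [1.5, 0.2, -0.5]
grip_width: 0.0247
```

{"fn": "arm_command", "kwargs": {
  "rows": "1 -3.5 0 3.6 0 0 0;1 -3.5 0 3.6 0 0 0;1 -2 0 2.7 0 0 0;1 -2 0 2.7 0 0 0"
}}

```text
time_s: 22.2
position: [0.536, -0.1031, 0.2323]
tool_rot: [[0.995, -0.102, -0.002], [-0.102, -0.995, -0.001], [-0.002, 0.001, -1.0]]
ft_force: [0.2, 0.0, 0.4]
grip_width: 0.0246
```

Run:
```python
from h import *
st();tgt(-38,30,0,35,0,4)
```

```text
22.2 q [-23.3  22.1  76.6  -0.1  81.4  72.6] F [0.2 0.  0.4] tip [-28.9  34.7  41. ] w 0.0246
4 x [-2.32 -0.04  2.76  0.02  0.02  0.02]
```

{"fn": "arm_command", "kwargs": {
  "rows": "1 -3.3 0 2.8 0 0 0;1 -3.3 0 2.8 0 0 0;1 -3.3 0 2.8 0 0 0;1 -2 0 2.6 0 0 0"
}}

```text
time_s: 22.53
position: [0.5247, -0.1021, 0.2222]
tool_rot: [[0.995, -0.102, 0.001], [-0.102, -0.995, -0.002], [0.001, 0.002, -1.0]]
ft_force: [0.5, -0.9, 1.1]
grip_width: 0.0249
```

{"fn": "arm_command", "kwargs": {
  "rows": "1 0 0 1.5 0 0 0;1 0 0 1.5 0 0 0"
}}

```text
time_s: 22.7
position: [0.524, -0.1018, 0.2185]
tool_rot: [[0.995, -0.102, -0.003], [-0.102, -0.995, -0.001], [-0.003, 0.001, -1.0]]
ft_force: [-1.8, 0.3, 9.1]
grip_width: 0.0245
```

Run:
```python
from h import *
st()
```

```text
22.7 q [-23.7  21.6  79.8  -0.1  78.7  72.2] F [-1.8  0.3  9.1] tip [-41.1  34.7  27.2] w 0.0245
```

{"fn": "arm_command", "kwargs": {
  "rows": "1 0 0 1.2 0 0 0;1 0 0 1 0 0 0;1 0 0 0 0 0 0"
}}

```text
time_s: 22.95
position: [0.5242, -0.1019, 0.218]
tool_rot: [[0.995, -0.101, -0.001], [-0.101, -0.995, -0.002], [-0.001, 0.002, -1.0]]
ft_force: [-5.4, 0.4, 14.4]
grip_width: 0.0248
```

Run:
```python
from h import *
st()
```

```text
22.95 q [-23.6  21.6  79.9  -0.1  78.5  72.2] F [-5.4  0.4 14.4] tip [-40.8  34.6  26.7] w 0.0248
```

{"fn": "arm_command", "kwargs": {
  "rows": "1 0 0 -20 0 0 0;1 0 0 -30 0 0 0;1 -10 0 -30 0 0 0;1 -20 0 -10 0 0 0;1 0 0 0 0 0 0"
}}

```text
time_s: 23.37
position: [0.4934, -0.0985, 0.3093]
tool_rot: [[0.995, -0.102, 0.002], [-0.102, -0.995, -0.003], [0.002, 0.003, -1.0]]
ft_force: [0.3, -0.3, -0.8]
grip_width: 0.0252
```

Run:
```python
from h import *
st();s=readout.observe()
m=eyes.camera_model("wrist")
im=eyes.get_image("wrist")[:,:,::-1];cv2.imwrite("pics/w12raw.png",im)
f=lambda P:pix("wrist",P,m).round(1).tolist()
print("tip",f(s["position"]+s["tool_rot"]@T))
for th in(0,.05,.1,.15):print(th,[f(cov(th,*k)) for k in((.076,.025,.065),(.076,.025,.005),(0,.025,.065),(0,.025,.005))])
old=cv2.imread("pics/w4.png");old=cv2.resize(old,(512,384),interpolation=cv2.INTER_AREA)
a=cv2.resize(im[60:240,170:350],(400,400),interpolation=cv2.INTER_CUBIC)
b=np.vstack([cv2.resize(i[165:225,205:305],(333,200),interpolation=cv2.INTER_CUBIC) for i in(old,im)])
cv2.imwrite("pics/w12.png",np.hstack([a,b]))
```

```text
23.3667 q [-24.7  14.8  74.7  -0.1  90.4  71.1] F [ 0.3 -0.3 -0.8] tip [-71.4  34.7 118. ] w 0.0252
tip [254.1, 190.3]
0 [[225.9, 146.9], [280.8, 147.0], [225.2, 77.1], [281.8, 77.3]]
0.05 [[225.6, 146.2], [281.2, 146.3], [225.2, 76.0], [281.8, 76.1]]
0.1 [[225.3, 145.3], [281.5, 145.4], [225.2, 74.8], [281.8, 75.0]]
0.15 [[225.0, 144.3], [281.9, 144.3], [225.3, 73.7], [281.8, 73.9]]
```

View pics/w12.png

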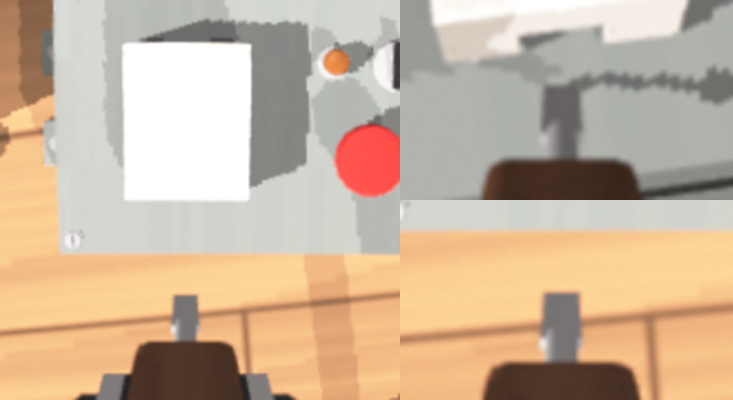

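The cover looks shut: no front wall shows from above, and the outline matches the model at angle 0. The screwdriver has only shifted about 1–2 mm in the grip. I'll confirm the cover against the first scene picture, then plan the return.

Run:
```python
from h import *
for n in("scene","top"):
    a=cv2.imread(f"pics/{n}0.png");b=eyes.get_image(n)[:,:,::-1]
    def r(im):
        h=cv2.cvtColor(np.ascontiguousarray(im),cv2.COLOR_BGR2HSV);m=((h[...,1]<40)&(h[...,2]>185)).astype('uint8')
        u,v=pix(n,cov(0,.038,.025)).astype(int);k=np.zeros_like(m);k[v-35:v+35,u-35:u+35]=m[v-35:v+35,u-35:u+35]
        c=max(cv2.findContours(k,0,2)[0],key=cv2.contourArea);return cv2.boundingRect(c),cv2.contourArea(c)
    print(n,r(a),r(b))
    for th in(0,.1):print(th,[pix(n,cov(th,.076,.025,y)).round(1).tolist() for y in(.005,.065)])
a=np.radians(2.4);c,s=np.cos(a),np.sin(a)
R=np.array([[c,s,0],[s,-c,0],[0,0,-1.]])
p=np.array([.593,.083,.31]);rows(p,R,6);rows(p-[0,0,.185],R,7,p,R)
```

```text
scene ((182, 141, 36, 33), 820.0) ((182, 141, 36, 33), 823.5)
0 [[189.8, 141.2], [217.0, 143.5]]
0.1 [[189.0, 139.9], [216.5, 142.3]]
top ((285, 202, 36, 44), 1270.5) ((285, 202, 36, 43), 1199.0)
0 [[316.8, 245.3], [285.2, 242.2]]
0.1 [[317.7, 243.9], [285.8, 240.8]]
6 x [ 1.511e+01 -3.097e+01 -7.600e-01  1.000e-02  3.000e-02 -1.370e+00]
7 x [ 0.    0.   26.43  0.    0.    0.  ]
```

{"fn": "arm_command", "kwargs": {
  "rows": "1 15.1 -31 -0.8 0 0 -1.37;1 15.1 -31 -0.8 0 0 -1.37;1 15.1 -31 -0.8 0 0 -1.37"
}}

```text
time_s: 23.77
position: [0.5481, -0.0087, 0.3072]
tool_rot: [[1.0, -0.03, -0.004], [-0.03, -1.0, -0.001], [-0.004, 0.001, -1.0]]
ft_force: [1.1, 0.1, -0.6]
grip_width: 0.0247
```

{"fn": "arm_command", "kwargs": {
  "rows": "1 15.1 -31 -0.8 0 0 -1.37;1 15.1 -31 -0.8 0 0 -1.37;1 15.1 -31 -0.8 0 0 -1.37;1 0 0 0 0 0 0"
}}

```text
time_s: 24.1
position: [0.5946, 0.0881, 0.3084]
tool_rot: [[0.999, 0.048, -0.004], [0.048, -0.999, 0.0], [-0.004, -0.001, -1.0]]
ft_force: [0.7, 0.0, -1.8]
grip_width: 0.0246
```

Run:
```python
from h import *
s=readout.observe();print(s["time_s"],s["position"].round(4),s["tool_rot"].round(3).tolist())
a=np.radians(2.4);c,si=np.cos(a),np.sin(a)
R=np.array([[c,si,0],[si,-c,0],[0,0,-1.]])
rows([.593,.083,.21],R,5)
m=eyes.camera_model("wrist");im=eyes.get_image("wrist")[:,:,::-1];cv2.imwrite("pics/w13raw.png",im)
print("tip",pix("wrist",s["position"]+s["tool_rot"]@T,m))
rk=lambda x,y,z:np.array([.588,.127,0])+Ro.from_euler('z',2.4,degrees=True).as_matrix()@np.array([x,y,z])
u,v=pix("wrist",rk(0,-.045,.085),m);print("hole",u,v)
u,v=int(u),int(v);g=im.mean(2)
print((u-18,v-16));print(np.array2string(g[v-16:v+16:2,u-18:u+20:2].astype(int),max_line_width=250))
```

```text
24.1 [0.5946 0.0881 0.3084] [[0.999, 0.048, -0.004], [0.048, -0.999, 0.0], [-0.004, -0.001, -1.0]]
5 x [-3.200e-01  1.010e+00  1.968e+01 -1.000e-02  5.000e-02  7.000e-02]
tip [254.42754942 190.5249767 ]
hole 258.7660610776777 164.15194375771716
(240, 148)
[[114 114 114 114 114 114 114 114 113 115 113 113 115 114 114 158 173 173 174]
 [118 117 117 117 119 118 118 118 116 117 118 118 118 119 145 169 177 178 177]
 [120 119 120 119 120 118 119 119 119 119 122 122 124 151 178 178 178 178 178]
 [122 121 121 122 121 122 122 122 122 129 177 177 177 180 179 179 179 179 179]
 [118 119 119 122 133 129 129 141 154 164 170 175 181 177 177 177 177 177 177]
 [122 121 125 171 164 123 109 108 109 111 111 116 178 176 174 175 174 174 174]
 [177 178 178 179 165 121 111 112 112 113 108 115 183 180 179 179 179 179 179]
 [176 177 177 177 161 135 146 159 166 165 146 147 183 179 178 179 178 179 178]
 [176 177 176 176 162 137 168 170 170 170 169 169 183 171 177 178 178 177 177]
 [173 173 173 173 157 124 140 141 139 138 139 138 177 175 174 175 174 175 175]
 [172 172 172 172 157 103  86  84  83  82  79  84 167 175 174 175 175 175 175]
 [171 171 171 171 156 107 101 105 104 106 114 122 161 174 173 173 174 174 174]
 [174 175 176 173 165 158 159 157 158 161 164 169 171 170 169 169 170 170 170]
 [177 176 176 176 175 176 175 168 167 165 165 165 167 166 166 166 167 167 167]
 [179 179 179 179 179 179 179 177 176 169 167 166 167 168 168 168 167 168 168]
 [177 178 178 178 177 177 178 177 176 168 164 165 165 166 165 166 167 167 168]]
```

The hole's centre is at about (256.5,164.5), which puts it at (0.593, 0.0835). That agrees with where I gripped the screwdriver.

{"fn": "arm_command", "kwargs": {
  "rows": "1 -0.9 2.3 19.6 0 0.05 0.07;1 -0.7 2.3 19.6 0 0.05 0.07;1 0 0 19.6 0 0.05 0.07;1 0 0 19.6 0 0.05 0.07;1 0 0 10 0 0 0"
}}

```text
time_s: 24.57
position: [0.5906, 0.0776, 0.2191]
tool_rot: [[0.999, 0.036, -0.003], [0.036, -0.999, -0.001], [-0.003, 0.001, -1.0]]
ft_force: [0.4, -0.8, -0.6]
grip_width: 0.0246
```

{"fn": "arm_command", "kwargs": {
  "rows": "1 0 0 0 0 0 0"
}}

```text
time_s: 24.65
position: [0.5907, 0.0778, 0.2196]
tool_rot: [[0.999, 0.036, -0.004], [0.036, -0.999, -0.001], [-0.004, 0.001, -1.0]]
ft_force: [-0.6, 0.1, -1.4]
grip_width: 0.0246
```

{"fn": "arm_command", "kwargs": {
  "rows": "1 2.5 -5.6 0 0 0.1 0.2;1 0 0 0 0 0 0;1 0 0 0 0 0 0"
}}

```text
time_s: 24.9
position: [0.5944, 0.0843, 0.2237]
tool_rot: [[0.999, 0.034, 0.006], [0.034, -0.999, -0.001], [0.006, 0.001, -1.0]]
ft_force: [0.5, -0.1, -1.8]
grip_width: 0.025
```

{"fn": "arm_command", "kwargs": {
  "rows": "1 0 0 0 0 0 0;1 0 0 0 0 0 0;1 0 0 0 0 0 0"
}}

```text
time_s: 25.15
position: [0.5939, 0.084, 0.223]
tool_rot: [[0.999, 0.033, 0.004], [0.033, -0.999, -0.001], [0.004, 0.001, -1.0]]
ft_force: [-0.4, -0.1, -1.1]
grip_width: 0.0243
```

Run:
```python
from h import *
a=np.radians(2.4);c,si=np.cos(a),np.sin(a)
R=np.array([[c,si,0],[si,-c,0],[0,0,-1.]])
s=readout.observe();print(s["position"].round(4),s["tool_rot"].round(4).tolist(),s["q"].round(1),s["qvel"].round(1))
rows([.593,.0835,.2],R,1)
```

```text
[0.5939 0.084  0.223 ] [[0.9994, 0.0334, 0.0045], [0.0334, -0.9994, -0.0012], [0.0045, 0.0013, -1.0]] [-3.2 27.8 68.7 -0.1 83.3 84.9] [-0.1  0.1  0.3  0.  -0.  -0. ]
1 x [-1.06  0.47 22.97  0.08 -0.26 -0.49]
```

{"fn": "arm_command", "kwargs": {
  "rows": "1 -1 0.5 15 0 -0.26 -0.4;1 0 0 15 0 0 0;1 0 0 15 0 0 0;1 0 0 0 0 0 0"
}}

```text
time_s: 25.48
position: [0.5918, 0.0834, 0.1749]
tool_rot: [[0.999, 0.04, -0.006], [0.04, -0.999, -0.001], [-0.006, 0.001, -1.0]]
ft_force: [0.0, -0.3, -1.4]
grip_width: 0.0245
```

{"fn": "arm_command", "kwargs": {
  "rows": "1 0 0 15 0 0 0;1 0 0 15 0 0 0;1 0 0 15 0 0 0;1 0 0 5 0 0 0;1 0 0 0 0 0 0"
}}

```text
time_s: 25.9
position: [0.5927, 0.0834, 0.1272]
tool_rot: [[0.999, 0.04, -0.002], [0.04, -0.999, -0.001], [-0.002, 0.001, -1.0]]
ft_force: [0.3, -0.5, -0.8]
grip_width: 0.0249
```

In the hole without any contact force. Lowering the last 10 mm gently.

{"fn": "arm_command", "kwargs": {
  "rows": "1 0 0 4 0 0 0;1 0 0 3 0 0 0;1 0 0 0 0 0 0"
}}

```text
time_s: 26.15
position: [0.593, 0.0834, 0.1207]
tool_rot: [[0.999, 0.04, -0.0], [0.04, -0.999, -0.001], [-0.0, 0.001, -1.0]]
ft_force: [-0.1, 0.2, -1.5]
grip_width: 0.0247
```

{"fn": "arm_command", "kwargs": {
  "rows": "1 0 0 1 0 0 0;1 0 0 0 0 0 0"
}}

```text
time_s: 26.32
position: [0.593, 0.0834, 0.1198]
tool_rot: [[0.999, 0.04, -0.0], [0.04, -0.999, -0.001], [-0.0, 0.001, -1.0]]
ft_force: [0.3, -0.1, -1.0]
grip_width: 0.0247
```

{"fn": "arm_command", "kwargs": {
  "rows": "1 0 0 1 0 0 0;1 0 0 0 0 0 0"
}}

```text
time_s: 26.48
position: [0.5929, 0.0834, 0.1186]
tool_rot: [[0.999, 0.04, -0.001], [0.04, -0.999, -0.001], [-0.001, 0.001, -1.0]]
ft_force: [0.6, -0.5, -0.9]
grip_width: 0.0244
```

{"fn": "arm_command", "kwargs": {
  "rows": "1 0 0 1 0 0 0;1 0 0 0 0 0 0"
}}

```text
time_s: 26.65
position: [0.593, 0.0834, 0.1176]
tool_rot: [[0.999, 0.04, -0.001], [0.04, -0.999, -0.001], [-0.001, 0.001, -1.0]]
ft_force: [-0.4, 0.4, -1.4]
grip_width: 0.0246
```

{"fn": "arm_command", "kwargs": {
  "rows": "1 0 0 0.8 0 0 0;1 0 0 0 0 0 0"
}}

```text
time_s: 26.82
position: [0.593, 0.0834, 0.1175]
tool_rot: [[0.999, 0.04, -0.0], [0.04, -0.999, -0.001], [-0.0, 0.001, -1.0]]
ft_force: [-2.3, -0.3, 4.9]
grip_width: 0.0248
```

{"fn": "arm_command", "kwargs": {
  "rows": "1 0 0 0.8 0 0 0;1 0 0 0 0 0 0"
}}

```text
time_s: 26.98
position: [0.593, 0.0834, 0.1174]
tool_rot: [[0.999, 0.04, 0.001], [0.04, -0.999, -0.002], [0.0, 0.002, -1.0]]
ft_force: [-4.8, -0.1, 10.6]
grip_width: 0.0244
```

{"fn": "arm_command", "kwargs": {
  "rows": "0.6 0 0 0 0 0 0;0.3 0 0 0 0 0 0;0 0 0 0 0 0 0;0 0 0 0 0 0 0;0 0 0 0 0 0 0",
  "squeeze": 20
}}

```text
time_s: 27.4
position: [0.5929, 0.0833, 0.1158]
tool_rot: [[0.999, 0.04, -0.001], [0.04, -0.999, -0.001], [-0.001, 0.001, -1.0]]
ft_force: [0.6, 0.0, -0.7]
grip_width: 0.0804
```

{"fn": "arm_command", "kwargs": {
  "rows": "0 0 0 0 0 0 0;0 0 0 0 0 0 0;0 0 0 0 0 0 0"
}}

```text
time_s: 27.65
position: [0.5929, 0.0834, 0.1159]
tool_rot: [[0.999, 0.04, -0.001], [0.04, -0.999, -0.001], [-0.001, 0.001, -1.0]]
ft_force: [-0.4, -0.2, -1.4]
grip_width: 0.0853
```

{"fn": "arm_command", "kwargs": {
  "rows": "0 0 0 -10 0 0 0;0 0 0 -25 0 0 0;0 0 0 -30 0 0 0;0 0 0 -35 0 0 0;0 0 0 -35 0 0 0"
}}

```text
time_s: 28.07
position: [0.5926, 0.0836, 0.2532]
tool_rot: [[0.999, 0.04, -0.001], [0.04, -0.999, -0.001], [-0.001, 0.001, -1.0]]
ft_force: [0.5, -0.1, -0.5]
grip_width: 0.0852
```

{"fn": "arm_command", "kwargs": {
  "rows": "0 -35 0 -15 0 0 0;0 -38 0 0 0 0 0;0 -38 0 0 0 0 0;0 -38 0 0 0 0 0;0 -38 0 0 0 0 0"
}}

```text
time_s: 28.48
position: [0.4041, 0.0761, 0.2667]
tool_rot: [[0.999, 0.04, 0.0], [0.04, -0.999, -0.001], [0.0, 0.001, -1.0]]
ft_force: [0.4, 0.7, 0.2]
grip_width: 0.0859
```

{"fn": "arm_command", "kwargs": {
  "rows": "0 -38 0 0 0 0 0;0 0 0 0 0 0 0;0 0 0 0 0 0 0"
}}

```text
time_s: 28.73
position: [0.3671, 0.0746, 0.2673]
tool_rot: [[0.999, 0.04, 0.002], [0.04, -0.999, -0.002], [0.002, 0.002, -1.0]]
ft_force: [0.9, 0.4, -0.4]
grip_width: 0.0857
```

Run:
```python
from h import *
s=readout.observe();print(s["time_s"],s["position"],s["ft_force"].round(1))
for n in("scene","top"):
    a=cv2.imread(f"pics/{n}0.png");b=eyes.get_image(n)[:,:,::-1]
    cv2.imwrite(f"pics/{n}_end.png",b)
    for nm,P,w in(("sd",(.593,.083,.12),22),("gouge",(.589,.172,.12),24),("cover",cov(0,.038,.015),30)):
        u,v=pix(n,np.array(P)).astype(int)
        A=a[v-w:v+w,u-w:u+w].astype(np.float32);B=b[v-w:v+w,u-w:u+w].astype(np.float32)
        sh,resp=cv2.phaseCorrelate(A.mean(2).copy(),B.mean(2).copy())
        print(n,nm,"mean diff",np.abs(A-B).mean().round(1),"shift px",np.round(sh,2),round(resp,2),"px>40:",int((np.abs(A-B).mean(2)>40).sum()))
```

```text
28.7333 [0.36708175 0.07459741 0.26732006] [ 0.9  0.4 -0.4]
scene sd mean diff 11.1 shift px [-0.24  0.43] 0.44 px>40: 200
scene gouge mean diff 11.5 shift px [ 0.08 -0.22] 0.51 px>40: 205
scene cover mean diff 8.7 shift px [-0.05  0.24] 0.88 px>40: 416
top sd mean diff 3.4 shift px [0.47 0.46] 0.84 px>40: 0
top gouge mean diff 4.9 shift px [0.07 0.  ] 0.86 px>40: 0
top cover mean diff 2.0 shift px [-0.02 -0.19] 0.93 px>40: 0
```

```bash
python3 -c "
from rig import env
print(env.close_job())"
```

```text
the job is handed in; nothing more can be done
None
```

The job is handed in at about 29 s of the 67 s allowed: the wheel is set to 7, the cover is shut and the screwdriver is back in its hole. `close_job` gives no verdict, so this rests on my own checks.

**What happened**
- **Prying:** the first try slipped out of the notch, because the blade was about 2 mm short. I backed off, leaned the blade about 44° and went in deeper, and the cover popped.
- **Opening:** the blade, still through the notch, swung the cover to about 1.45 rad or a little more.
- **Joint limit:** during the approach joint 6 came right up to its limit, so I turned the tool half a turn. The screwdriver therefore stands half a turn round from its starting yaw.
- **Wheel:** it started at 4. The first two strokes brought it to 6, although the second was planned for two digits and gave only one. A third stroke brought it to 7.
- **Closing and return:** I pushed the cover down to a firm stop at about 15 N, and put the screwdriver back without touching the hole's sides.

**Last checks**
- **Wheel:** the last wrist image before closing showed 7 on top, in its detent.
- **Cover:** its outline in the scene camera matched the picture from the start, when it was shut. In the final top view it had shifted 0.2 px.
- **Screwdriver:** it is within about 0.7 px (roughly 1–2 mm) of its starting place in the top view.
- **Gouge:** it moved less than 0.1 px in the top view.
- **Gripper:** it is open and clear of everything, with no contact force.

**Not settled:** in the scene camera, the areas around the screwdriver, gouge and cover differed from the start by a few hundred pixels. I put this down to shadows and to the look-alike screwdrivers, which fell over early without being touched, but I did not look further. I did not measure the mallet or the tin at the end; no move went near them.

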